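Hang the spanner on the index rail and shift the rail one hole

ROBOT

A 6-joint arm with a two-finger parallel gripper is mounted at the origin on a cart in front of the work surface, level with it; the furniture and walls round the work are solid. World frame = base frame: x ahead of the robot, y to its left, z up, the work surface at z = 0. Lengths are in m, angles in degrees, forces in N, time in s.
With the tool pointing down it reaches from about 0.25 to 0.725 m from the base axis. Payload 9.7 kg.
Tool frame: the origin (TCP) lies at the very end of the fingers, on their centre line; the grasp point (between the pads) lies 19 mm behind it (bot.grip_depth is the distance from the TCP to the grasp point, in m); z points along the fingers, y is the direction in which the jaws open and shut (so a half turn about z gives the same grasp; the last joint's range is limited). The gripper opens to 85 mm and grips with 20 to 120 N. Pads are 22 mm wide; open, the fingers measure 114 mm over their backs; the gripper's body (76 mm by 85 mm) begins 54 mm behind the grasp point. The pads swing forward as they close: fully open they stand 13 mm farther back than shut.
Start: joints at [0, 4.979, 10.078, 95.1, 0, 90], TCP at [0.55, -0, 0.2] pointing down, gripper open.
Joint ranges: [-179.16, 179.16], [-48.56, 103.87], [-65.8, 70.77], [-126.05, 130.52], [-82.76, 87.17], [-180, 180]. Speed limits (degrees/s): [127.2, 127.2, 147.25, 180, 180, 180].

INTERFACE

Orientations are given as [roll, pitch, yaw] about the fixed x, y, z axes, in that order (R = Rz(yaw) Ry(pitch) Rx(roll)).
In Python, from workcell import bot, viewer gives the robot as it stands.
- The arm moves only by the tool arm_command, never from a script. Its argument "motion" is a list of rows, each a list of 3 entries, a list of its own where there are three numbers: the opening, from 0 (shut) to 1 (fully open), then the shift along the tool's x, y, z in units of 60 mm (1.0 is 60 mm), then the turn, a rotation vector about the tool's x, y, z in units of 6 degrees (1.0 is 6 degrees). A call has 1 to 12 rows; each row shifts and turns the commanded pose from where the row before left it, along the tool's axes as they then stand; what a row does not reach is not made up. A row lasts 1/8 s, in which the tool goes at most 62.5 mm and 10.7 degrees, less where a joint would pass 70% of its speed; a pose out of reach is approached as far as the arm can. A call is refused whole if a number of a shift passes 1 or a number of a turn 1, either way. A call with a gripper value outside its range is refused whole. The fingers move at their own pace and stop on an object; "newtons" is the grip in N (left out, the last holds). Time passes only in rows, so rows that do not move let the fingers close. It gives the time, the measured TCP pose, the force and the opening at its end, in the units of the state.
- bot.get_obs(): the state, without advancing time (a new reading comes with each control period).
- viewer.camera(name): name is "scene" or "side" or "wrist"; returns the picture (480x640x3 uint8, blue, green, red); there is no depth.
- viewer.calibration(name): a dict with "fx", "fy", "cx", "cy" (pixels), "T" (4x4, takes a point from camera to world coordinates). Camera axes: x right, y down, z forward; pixel columns grow to the right and rows downward; lengths in m; the calibration is good to about 2 mm. A picture is of the moment at which its call begins: read the wrist's pose just before it. calibration takes no time and is no camera call; for the wrist camera it gives the pose at the moment of the call.
- bot.job_done(): hands the job in, once; it reports no verdict.
The state is a dict: "time": time; "q": joint angles; "qd": joint speeds; "joint_efforts": joint torques, N m; "ee_pos": TCP position; "tcp_rot": TCP orientation; "wrist_force": force on the tool from outside, world axes, zero at the start; "torque": the same for the moment, N m; "opening": finger opening in m.
Only numpy, scipy, OpenCV 4.12 (cv2) and the standard library are available. Lean on these libraries where they do the work, as an engineer would, in place of code of your own. Each camera call takes 0.05 s, during which the arm holds its last target.

TASK

Take the flat spanner out of its slotted block and hang it by its eye on the peg of the sliding section. Then pull up the section's lock knob, slide the section along the rail to the very next hole, and let the pin drop fully home there. Finish while still holding the knob (gripped, or pressed down) with the pin home and the spanner hanging on the peg; leave the beaker, the bottles and the marker where they stand.

Things in the scene. Friction and masses are not known exactly. Their poses are not given: they have to be found in the camera images.
- spanner: Loose flat steel spanner standing upright in the block, 125 tall, 36 wide, 9 mm thick, about 0.12 kg. Origin: centre of its lower end (open jaw); z up to the plain end, y across, x through the thickness; same turned half round. Plain tab, 24 wide and 9 thick, from 95 to 125 mm up: grip it from above, fingers closing along x. A 20 mm eye goes through along x, its centre 79 mm up.
- eye (a point): Centre of the spanner's 20 mm eye; axes as the spanner's, so the hole runs along x.
- rack: Fixed grey slotted block, 70x80x34 mm; origin at the centre of its underside. Slot 11 mm (x) by 38 mm (y), open at the top, floor 8 mm above the bench; the spanner stands with its lower 26 mm in it, its thickness along the block's x. Lift it straight up.
- rail: Fixed aluminium rail on the bench, 50 mm wide (x), y from -155 to +140 mm, 25 mm high; origin on the underside. Three 12 mm lock holes in its top on the centre line at y = 0, 50 and 100 mm. The section starts locked at y = 0; the two free holes are in view ahead of it, towards +y.
- next_hole (a point): Mouth of the next (middle) lock hole, in the rail's top face; axes as the rail's: the section slides along y.
- slide (a joint): Slide of the section along the rail's +y, m: about 0 at the start hole, 0.05 at the next hole (target), 0.10 at the last; stops at -0.003 and 0.103. Friction about 2.5 N; stays where it is left. The pin has 2 mm play either way in a hole.
- section: Grey sliding section. Origin on the bench plane below the knob's axis, moves with it; axes as the rail's. A saddle 64 mm wide (x), y from -142 to +22 mm, top face 37 mm up; the knob stands at its +y end, a 16 mm square post with the peg at y = -120 mm, post top 123 mm up.
- peg_seat (a point): Where the eye should hang: on the axis of the peg, a level 8 mm round bar 115 mm above the bench sticking out of the post to the rail's -x; 42 mm from the post's face, 31 mm from the peg's end; axes as the rail's. Hung, the eye's centre lies about 6 mm below the axis; up to 30 mm nearer the post or 20 mm nearer the end will do.
- peg_tip (a point): Outer end of the peg, on its axis: a ball of 11 mm diameter ends the bar. The eye is threaded over it along the rail's +x.
- knob: Round black lock knob, 24 mm diameter, 28 mm tall, origin at its centre, z up, 76 mm above the bench when the pin is home, on an 18 mm wide neck whose top is 61 mm up. Grip it from above across its diameter; it lifts on the section and carries the section along.
- plunger (a joint): Pull of the lock knob with its pin, m: 0 with the pin home in a hole, 0.010 with the pin's round nose on the rail between holes, 0.016 at the upper stop. A spring pushes it down, 4 N when home, 7 N fully pulled. It must be up at least 0.010 for the section to slide.
- beaker: Loose bystander: glass beaker, 55x60x71 mm; origin at the centre of its underside. It stands about 95 mm from the slotted block.
- bottle: Loose bystander: small clear screw-cap bottle, 57 mm across, 101 mm tall; origin at the centre of its underside. It stands about 100 mm from the slotted block.
- dropper: Loose bystander: amber dropper bottle, 31 mm across, 105 mm tall; origin at the centre of its underside. It stands behind the rail near the post.
- marker: Loose bystander: felt marker lying on the bench in front of the rail, 13x128x14 mm, along the rail; origin at the centre of its underside.
Not all that is in view belongs to the job. There is more than one size of the spanner; the job needs the largest.

How it is judged:
By the outcome, as a careful person would: the job done as asked, in the order asked, and still so for the second after the job is handed in, while the arm keeps its last pose, push and grip.
It also fails if it takes over 59 s, if anything falls off the work surface, if the arm or the gripper's body presses on something with over 40 N, if the wrist force passes 120 N, or if a joint passes its speed limit or range.

## Working session

There is one attempt and no reset: what is moved stays moved. The work goes in short steps, Python scripts to look and compute and a tool call to move; the robot and the scene stay as the last step left them, time stands still between calls to the robot, and variables do not carry over. Pictures are saved under pics/ and viewed, and the job is handed in when it is done.

Besides the shell and the picture viewer there is one more tool, called after "Request:" as name(argument=value, ...), one argument or row to a line, values as JSON. arm_command: Moves the arm, as the interface text tells. Its arguments: {"type":"object","properties":{"motion":{"type":"array"},"newtons":{"type":"number"}},"required":["motion"]}

```bash
mkdir -p pics; ls; python3 - <<'E'
from workcell import bot, viewer
import cv2, numpy as np
np.set_printoptions(precision=4,suppress=True)
o=bot.get_obs(); print(o)
for n in ("scene","side"):
    c=viewer.calibration(n); print(n,c)
    cv2.imwrite(f"pics/{n}0.png",viewer.camera(n))
E
```

```text
pics
{'time': 0.0, 'q': array([-0.    ,  5.0103, 10.0337, 95.0996, -0.0013, 90.0006]), 'qd': array([ 0.0908,  0.0528,  0.0171, -0.0674, -0.0965, -0.0054]), 'joint_efforts': array([  0.0008, -52.0392,  46.4803,   0.0164,   0.    ,  -0.0001]), 'ee_pos': array([ 0.5497, -0.    ,  0.199 ]), 'tcp_rot': array([-179.9238,    0.0013,   89.9993]), 'wrist_force': array([ 0.2402, -0.689 , -0.2671]), 'torque': array([ 0.0272, -0.0259,  0.0379]), 'opening': 0.08547521058493697}
scene {'fx': 620.9113626234121, 'fy': 620.9113626234121, 'cx': 317.66834510994244, 'cy': 241.18538751275764, 'T': array([[ 0.7024, -0.5269,  0.4786, -0.0601],
       [-0.7117, -0.5067,  0.4866, -0.5859],
       [-0.0139, -0.6824, -0.7309,  0.99  ],
       [ 0.    ,  0.    ,  0.    ,  1.    ]])}
side {'fx': 459.28150680450346, 'fy': 459.28150680450346, 'cx': 324.8929994844305, 'cy': 244.98133294862225, 'T': array([[-0.8912, -0.2063,  0.4041,  0.1296],
       [-0.4532,  0.3629, -0.8142,  0.7524],
       [ 0.0214, -0.9087, -0.4169,  0.5013],
       [ 0.    ,  0.    ,  0.    ,  1.    ]])}
```

View pics/scene0.png

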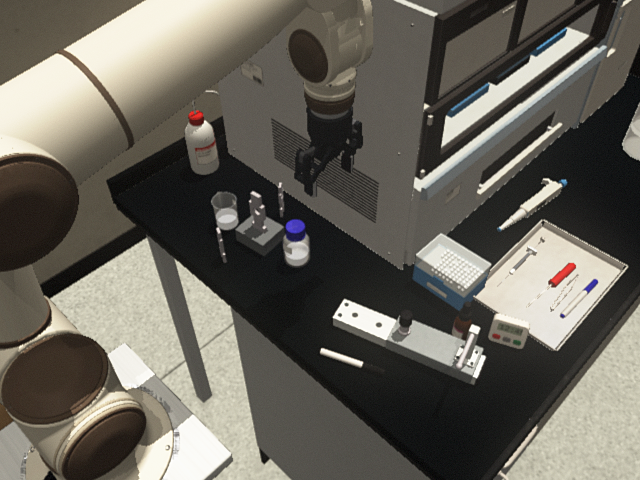

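View pics/side0.png

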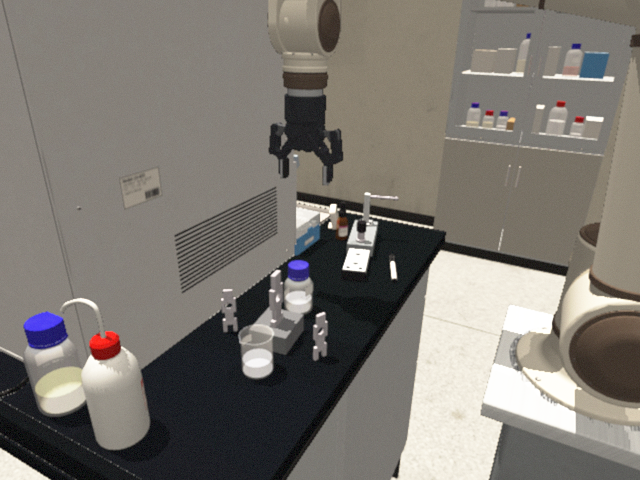

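```bash
python3 - <<'E'
import cv2
a=cv2.imread("pics/scene0.png")
cv2.imwrite("pics/c1.png",cv2.resize(a[285:390,320:500],None,fx=4.4,fy=4.4,interpolation=cv2.INTER_CUBIC))
cv2.imwrite("pics/c2.png",cv2.resize(a[170:280,190:330],None,fx=5,fy=5,interpolation=cv2.INTER_CUBIC))
b=cv2.imread("pics/side0.png")
cv2.imwrite("pics/c3.png",cv2.resize(b[180:290,290:430],None,fx=5,fy=5,interpolation=cv2.INTER_CUBIC))
cv2.imwrite("pics/c4.png",cv2.resize(b[255:385,200:350],None,fx=4.5,fy=4.5,interpolation=cv2.INTER_CUBIC))
E
```

```text
(no output)
```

View pics/c1.png

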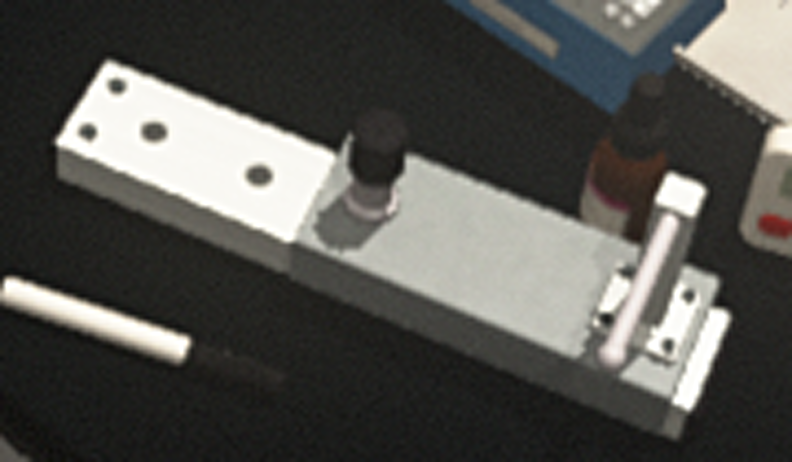

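View pics/c2.png

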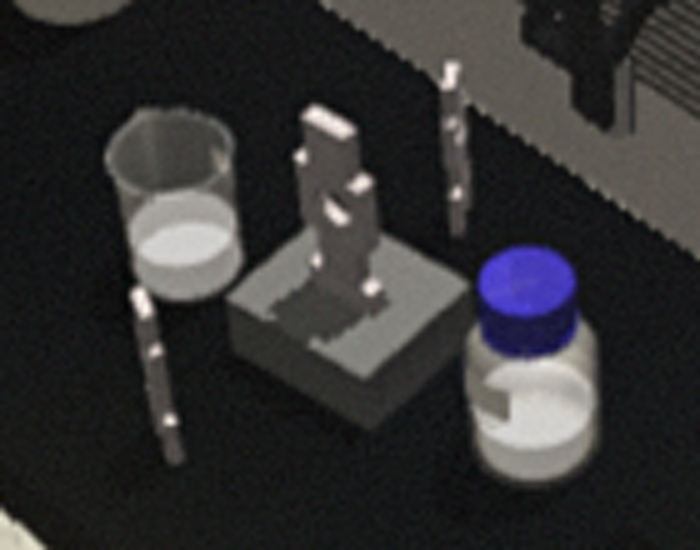

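View pics/c3.png

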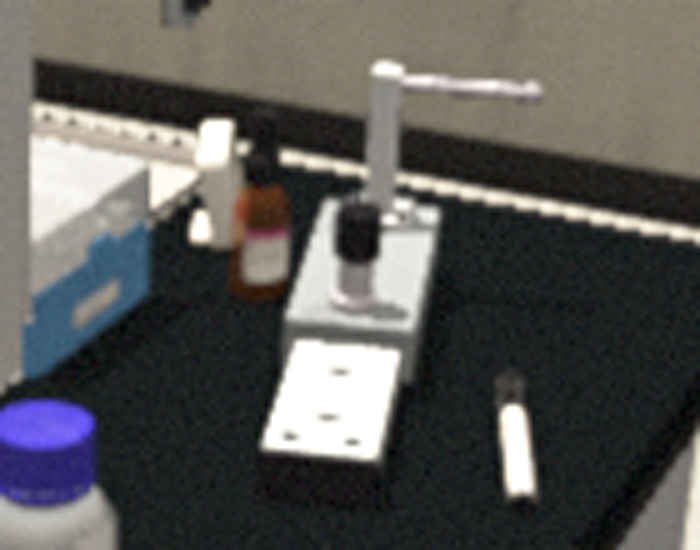

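View pics/c4.png

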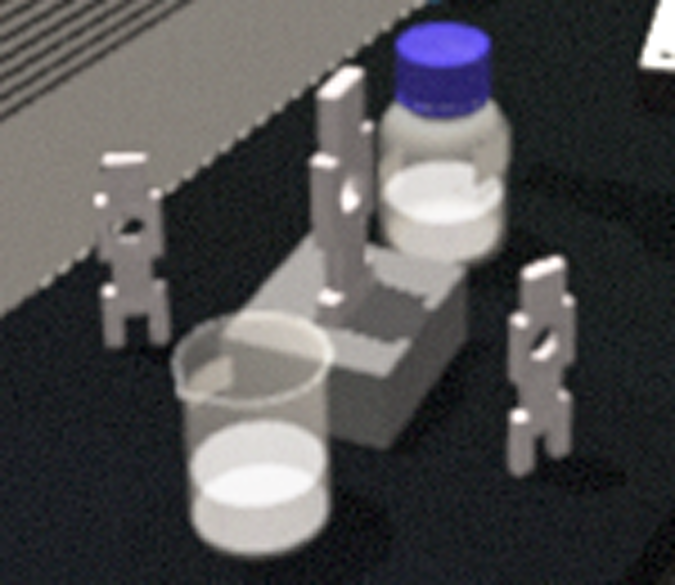

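```bash
cat > h.py <<'E'
import numpy as np, cv2
from workcell import bot, viewer
from scipy.optimize import least_squares
np.set_printoptions(precision=4,suppress=True)
def proj(c,P):
    T=np.linalg.inv(c["T"]); p=np.atleast_2d(P)@T[:3,:3].T+T[:3,3]
    return np.c_[c["fx"]*p[:,0]/p[:,2]+c["cx"], c["fy"]*p[:,1]/p[:,2]+c["cy"]]
def pose(p,L):
    c,s=np.cos(p[2]),np.sin(p[2]); L=np.atleast_2d(L)
    return np.c_[p[0]+c*L[:,0]-s*L[:,1], p[1]+s*L[:,0]+c*L[:,1], L[:,2]]
def fit(p0,obs): # obs: list of (cal, local Nx3, px Nx2)
    f=lambda p: np.concatenate([(proj(c,pose(p,L))-U).ravel() for c,L,U in obs])
    r=least_squares(f,p0,loss='soft_l1',f_scale=1.0)
    return r.x,[proj(c,pose(r.x,L))-U for c,L,U in obs]
E
cat > f1.py <<'E'
from h import *
S=viewer.calibration("scene");D=viewer.calibration("side")
def un(c,s,o): return (np.array(c,float)+.5)/s-.5+np.array(o)
Ls=np.array([[-25,140,25],[25,140,25],[-25,140,0],[0,50,25],[0,100,25],[0,0,90],[-58-8+8-15,-120,115],[0,-120,123],[-32,22,37],[32,22,37],[-32,-142,37],[32,-142,37]])/1e3
Ls[6]=[-.008-.042-.031,-.12,.115]
Us=un([[57,147],[108,60],[57,178],[259,175],[153,131],[382,128],[613,355],[683,193],[291,245],[350,138],[682,405],[718,272]],4.4,[320,285])
Ld=np.array([[25,140,25],[-25,140,25],[0,100,25],[0,50,25],[32,22,37],[-32,22,37],[-81,-120,115],[0,-120,123],[0,0,90]])/1e3
Ud=un([[263,453],[380,460],[327,417],[340,371],[285,323],[413,330],[533,90],[388,70],[359,207]],5,[290,180])
best=None
for y in (-2,-1,0,1,2,3):
    p,r=fit([.5,-.2,y],[(S,Ls,Us),(D,Ld,Ud)])
    e=sum((q**2).sum() for q in r)
    if best is None or e<best[0]: best=(e,p,r)
e,p,r=best
print(p,np.degrees(p[2]),e);print(r[0]);print(r[1])
for n,L in dict(knob=[0,0,.076],next=[0,.05,.025],seat=[-.05,-.12,.115],tip=[-.081,-.12,.115],post=[0,-.12,.123]).items(): print(n,pose(p,L))
# rack/spanner : crop2 scale5 offset(190,170); crop4 scale4.5 offset (200,255)
Lr=np.array([[-35,-40,34],[-35,40,34],[35,40,34],[35,-40,34]])/1e3
E
python3 f1.py
```

```text
[ 0.5144 -0.2248  0.3008] 17.23713533066041 63.623074933658515
[[-2.2313 -1.8419]
 [-2.3938 -0.6024]
 [-2.2445 -1.23  ]
 [ 0.434  -0.3312]
 [ 0.495  -0.0226]
 [ 0.3586 -0.5555]
 [-0.0539  2.0112]
 [ 0.3082 -1.0124]
 [ 0.6172 -1.5553]
 [ 0.5309 -2.562 ]
 [-1.3302 -2.2937]
 [ 1.4555  0.1883]]
[[ 1.2278 -1.2531]
 [ 0.1328 -0.4685]
 [ 1.4619 -0.8795]
 [ 1.0877 -0.8498]
 [ 0.5526 -1.6642]
 [ 0.9888 -0.7354]
 [ 1.5767 -0.0109]
 [ 0.0069 -1.1666]
 [ 0.7732 -0.6789]]
knob [[ 0.5144 -0.2248  0.076 ]]
next [[ 0.4996 -0.1771  0.025 ]]
seat [[ 0.5022 -0.3543  0.115 ]]
tip [[ 0.4726 -0.3635  0.115 ]]
post [[ 0.55   -0.3395  0.123 ]]
```

```bash
cat >> f1.py <<'E'
print("---rack")
A=dict(L=[-35,40,34],B=[-35,-40,34],R=[35,-40,34],K=[35,40,34],B0=[-35,-40,0],L0=[-35,40,0])
Lr=np.array([A['L'],A['B'],A['R'],A['B0'],A['L0'],[0,0,133]])/1e3
Ur=un([[228,298],[367,380],[470,290],[371,430],[231,343],[329,121]],5,[190,170])
# side: corner near (+y side toward side cam): crop4
Lq=np.array([[-35,40,34],[-35,-40,34],[-35,40,0],[0,0,133]])/1e3
Uq=un([[388,375],[467,268],[388,447],[342,84]],4.5,[200,255])
for k in (0,.3,.6):
    p,r=fit([.4,.1,k],[(S,Lr,Ur),(D,Lq,Uq)]); print(p,np.degrees(p[2]));print(r[0]);print(r[1])
    p,r=fit([.4,.1,k],[(S,Lr,Ur)]); print(p,np.degrees(p[2]))
def ray(c,u,z):
    d=c["T"][:3,:3]@[(u[0]-c["cx"])/c["fx"],(u[1]-c["cy"])/c["fy"],1]; o=c["T"][:3,3]; return o+d*(z-o[2])/d[2]
print("tab ends scene",[ray(S,un(q,5,[190,170]),.133) for q in ([309,115],[350,131])])
print("tab ends side",[ray(D,un(q,4.5,[200,255]),.133) for q in ([325,94],[358,75])])
E
python3 f1.py | sed -n '/rack/,$p'
```

```text
---rack
[0.5089 0.1712 0.1087] 6.22711478834028
[[-0.5737 -1.3275]
 [-0.7142 -1.0646]
 [ 0.3489 -1.9203]
 [-0.2575 -0.2835]
 [ 0.5554  0.4842]
 [-0.0962 -0.9533]]
[[-0.0179 -0.3016]
 [ 0.9811 -0.6831]
 [ 0.2608 -0.011 ]
 [ 0.7062 -1.4948]]
[0.5074 0.169  0.1061] 6.0816143341964155
[0.5089 0.1712 0.1087] 6.227115311853669
[[-0.5737 -1.3275]
 [-0.7142 -1.0646]
 [ 0.3489 -1.9203]
 [-0.2575 -0.2835]
 [ 0.5554  0.4842]
 [-0.0962 -0.9533]]
[[-0.0179 -0.3016]
 [ 0.9811 -0.6831]
 [ 0.2608 -0.011 ]
 [ 0.7062 -1.4948]]
[0.5074 0.169  0.1061] 6.081615344149293
[0.5089 0.1712 0.1087] 6.227114760945895
[[-0.5737 -1.3275]
 [-0.7142 -1.0646]
 [ 0.3489 -1.9203]
 [-0.2575 -0.2835]
 [ 0.5554  0.4842]
 [-0.0962 -0.9533]]
[[-0.0179 -0.3016]
 [ 0.9811 -0.6831]
 [ 0.2608 -0.011 ]
 [ 0.7062 -1.4948]]
[0.5074 0.169  0.1061] 6.081611109671362
tab ends scene [array([0.5039, 0.1775, 0.133 ]), array([0.5091, 0.1582, 0.133 ])]
tab ends side [array([0.5083, 0.186 , 0.133 ]), array([0.5056, 0.1673, 0.133 ])]
```

```bash
python3 - <<'E'
exec(open('f1.py').read().split("A=dict")[0].split("best=None")[0])
def ray(c,u,z):
    d=c["T"][:3,:3]@[(u[0]-c["cx"])/c["fx"],(u[1]-c["cy"])/c["fy"],1]; o=c["T"][:3,3]; return o+d*(z-o[2])/d[2]
for n,u,z in (("wall",(254,170),0),("wall",(330,223),0),("wall",(405,264),0),("sp1",(225,262),0),("sp2",(281,216),0),("bottle",(297,240),.1),("beaker",(226,225),0),("drop",(457,330),.02),("marker",(350,360),.012)): print(n,ray(S,u,z))
c=viewer.calibration("wrist");print(c)
cv2.imwrite("pics/w0.png",viewer.camera("wrist"))
E
```

```text
wall [0.6498 0.3531 0.    ]
wall [0.647  0.0925 0.    ]
wall [ 0.6688 -0.1053  0.    ]
sp1 [0.4089 0.1725 0.    ]
sp2 [0.5861 0.1882 0.    ]
bottle [0.4968 0.0382 0.1   ]
beaker [0.481  0.2563 0.    ]
drop [ 0.5941 -0.2891  0.02  ]
marker [ 0.4099 -0.1859  0.012 ]
{'fx': 364.89729457020417, 'fy': 364.89729457020417, 'cx': 323.3711915449958, 'cy': 242.66147011249538, 'T': array([[ 1.    , -0.0001, -0.0015,  0.5496],
       [-0.0005, -0.9586, -0.2848,  0.0719],
       [-0.0014,  0.2848, -0.9586,  0.3734],
       [ 0.    ,  0.    ,  0.    ,  1.    ]])}
```

View pics/w0.png

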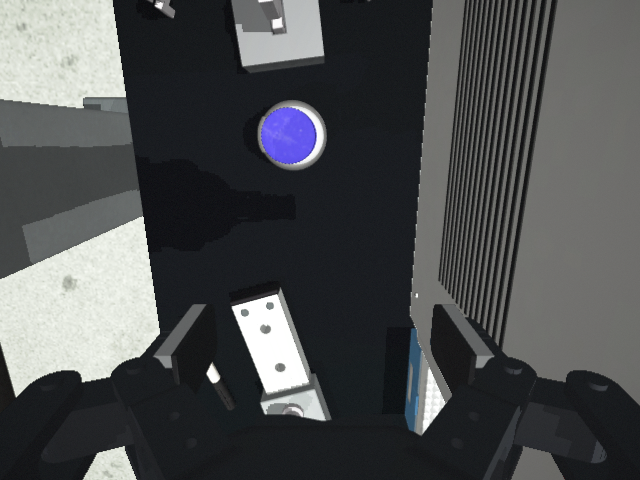

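Request:
arm_command(
  motion=[
    [0.45, [0.6, -0.25, 0], [0, 0, -0.5]],
    [0.45, [0.6, -0.25, 0], [0, 0, -0.5]],
    [0.45, [0.5, -0.2, 0], [0, 0, 0]],
    [0.45, [0, 0, 0], [0, 0, 0]],
    [0.45, [0, 0, 0], [0, 0, 0]],
  ],
)

```text
time: 0.78
ee_pos: [0.5032, 0.0995, 0.1996]
tcp_rot: [-180.0, 0.0, 96.0]
wrist_force: [-0.1, -0.3, 0.8]
opening: 0.0382
```

```bash
python3 - <<'E'
from h import *
import pickle
o=bot.get_obs();print(o["time"],o["ee_pos"],o["tcp_rot"],o["opening"],o["wrist_force"])
c=viewer.calibration("wrist");pickle.dump(c,open("w1.pkl","wb"))
a=viewer.camera("wrist");cv2.imwrite("pics/w1.png",a)
cv2.imwrite("pics/w1c.png",cv2.resize(a[60:260,230:430],None,fx=3,fy=3,interpolation=cv2.INTER_CUBIC))
E
```

```text
0.775 [0.5032 0.0995 0.1996] [-179.9977    0.0161   96.017 ] 0.03821795177705189 [-0.0645 -0.3124  0.8268]
```

View pics/w1.png

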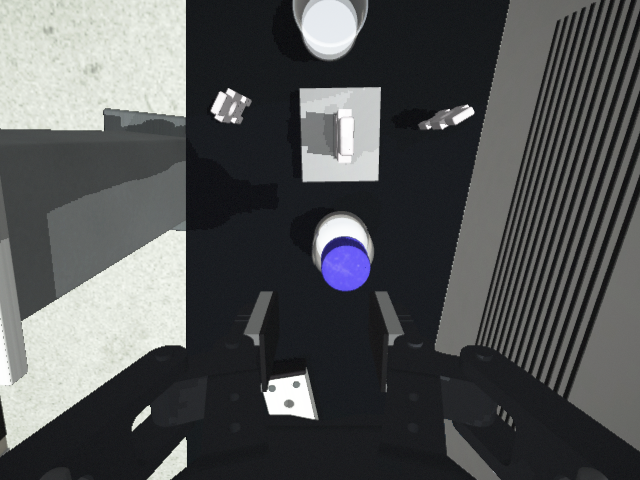

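View pics/w1c.png

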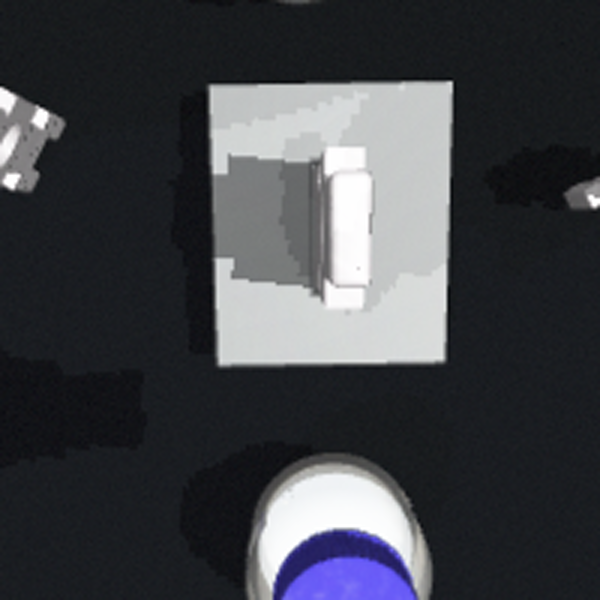

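```bash
python3 - <<'E'
from h import *
import pickle
c=pickle.load(open("w1.pkl","rb"))
un=lambda q:(np.array(q,float)+.5)/3-.5+[230,60]
Lr=np.array([[-35,40,34],[35,40,34],[35,-40,34],[-35,-40,34]])/1e3
Ur=un([[208,85],[453,82],[446,362],[218,366]])
Lt=np.array([[-4.5,12,133],[4.5,12,133],[4.5,-12,133],[-4.5,-12,133]])/1e3
Ut=un([[331,171],[372,169],[369,286],[329,286]])
Lh=np.array([[-4.5,18,103],[4.5,-18,103]])/1e3
Uh=un([[324,148],[364,308]])
for o in ([(c,Lr,Ur)],[(c,Lt,Ut)],[(c,Lt,Ut),(c,Lh,Uh)]):
    p,r=fit([.508,.17,.1],o);print(p,np.degrees(p[2]),[q.round(1).tolist() for q in r])
E
```

```text
[0.5102 0.1711 0.1209] 6.928671081874699 [[[0.4, 0.3], [-0.2, -0.2], [-0.3, -0.0], [0.1, -0.1]]]
[0.5098 0.1715 0.1037] 5.940398631823418 [[[-0.4, -0.8], [0.3, -0.1], [0.4, 0.4], [-0.3, 0.4]]]
[0.5099 0.1714 0.115 ] 6.588339019845423 [[[-0.5, -0.5], [0.3, -0.0], [0.8, 0.5], [0.1, 0.6]], [[0.1, 0.1], [-0.9, -0.7]]]
```

Request:
arm_command(
  motion=[
    [0.45, [0.59, 0.12, 0], [0, 0, -0.08]],
    [0.45, [0.59, 0.12, 0], [0, 0, 0]],
    [0.45, [0, 0, 0.4], [0, 0, 0]],
    [0.45, [0, 0, 0.5], [0, 0, 0]],
    [0.45, [0, 0, 0.5], [0, 0, 0]],
    [0.45, [0, 0, 0.23], [0, 0, 0]],
    [0.45, [0, 0, 0], [0, 0, 0]],
    [0.45, [0, 0, 0], [0, 0, 0]],
  ],
  newtons=50,
)

```text
time: 1.82
ee_pos: [0.5104, 0.1716, 0.1031]
tcp_rot: [179.9, -0.0, 96.5]
wrist_force: [0.2, 0.6, -0.1]
opening: 0.0384
```

```bash
python3 - <<'E'
from h import *
o=bot.get_obs();print(o["time"],o["ee_pos"],o["tcp_rot"],o["opening"],o["wrist_force"])
a=viewer.camera("wrist");cv2.imwrite("pics/w2.png",a)
E
```

```text
1.825 [0.5104 0.1716 0.1031] [179.9115  -0.0163  96.4587] 0.0384051723376012 [ 0.2396  0.611  -0.1039]
```

View pics/w2.png

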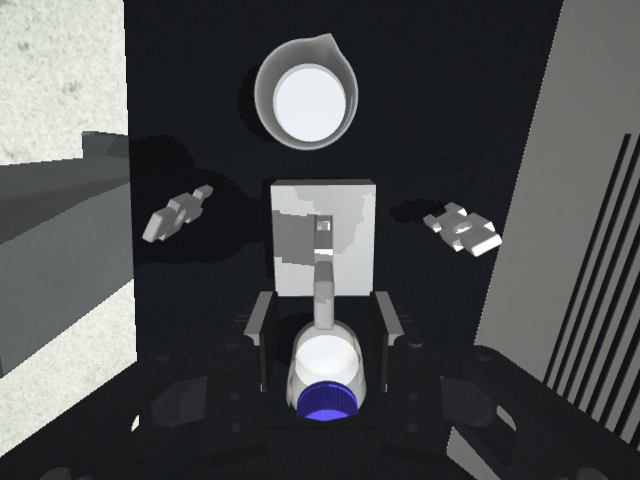

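The tab (324, 295) is centred between the pads (262…388). Close on it.

Request:
arm_command(
  motion=[
    [0, [0, 0, 0], [0, 0, 0]],
    [0, [0, 0, 0], [0, 0, 0]],
    [0, [0, 0, 0], [0, 0, 0]],
    [0, [0, 0, 0], [0, 0, 0]],
    [0, [0, 0, 0], [0, 0, 0]],
    [0, [0, 0, 0], [0, 0, 0]],
  ],
  newtons=60,
)

```text
time: 2.62
ee_pos: [0.5097, 0.1717, 0.1018]
tcp_rot: [-180.0, -0.0, 96.5]
wrist_force: [-0.2, -0.2, -0.2]
opening: 0.0003
```

```bash
python3 - <<'E'
from h import *
o=bot.get_obs();print(o["time"],o["ee_pos"],o["tcp_rot"],o["opening"],o["wrist_force"])
E
```

```text
2.625 [0.5097 0.1717 0.1018] [-179.9956   -0.0008   96.4777] 0.0002795381763836242 [-0.2396 -0.216  -0.214 ]
```

```bash
python3 - <<'E'
from h import *
cv2.imwrite("pics/w3.png",viewer.camera("wrist"))
cv2.imwrite("pics/s3.png",cv2.resize(viewer.camera("scene")[130:290,180:390],None,fx=3.6,fy=3.6,interpolation=cv2.INTER_CUBIC))
cv2.imwrite("pics/d3.png",cv2.resize(viewer.camera("side")[200:400,180:380],None,fx=3,fy=3,interpolation=cv2.INTER_CUBIC))
E
```

```text
(no output)
```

View pics/w3.png

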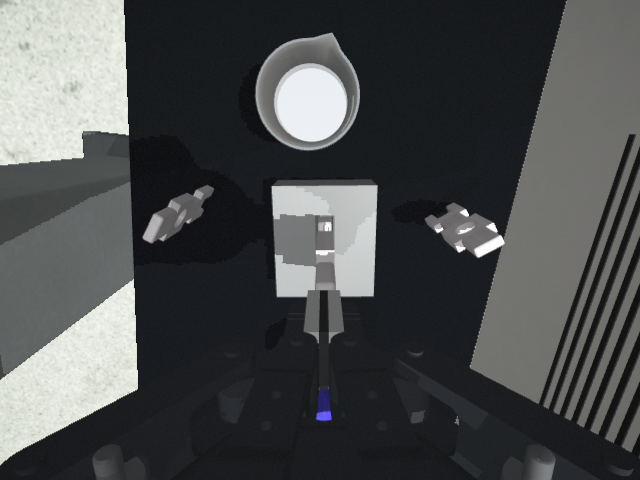

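View pics/s3.png

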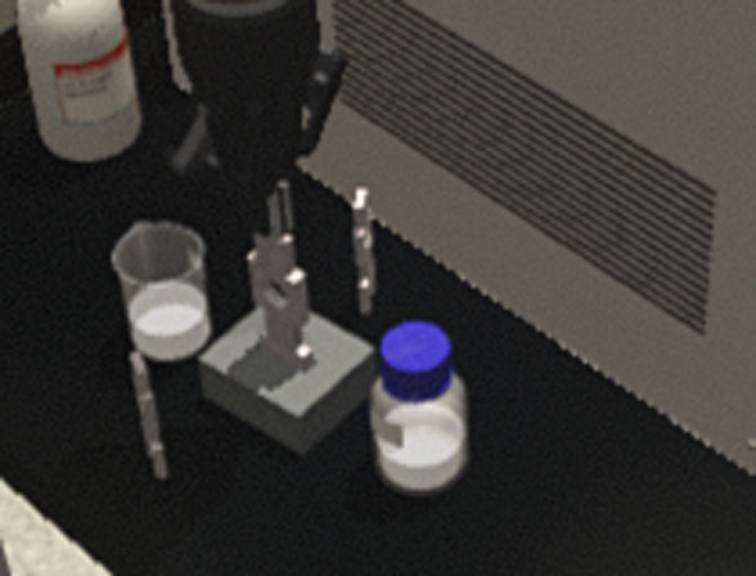

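View pics/d3.png

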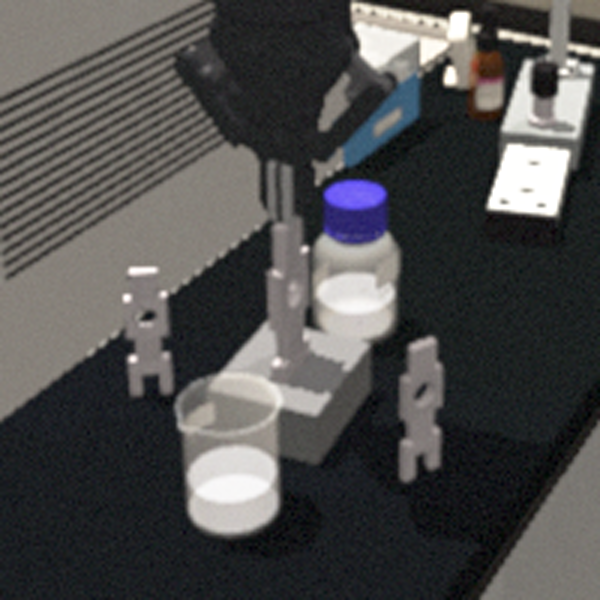

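```bash
python3 - <<'E'
from h import *
o=bot.get_obs();c=viewer.calibration("wrist")
e=o["ee_pos"];print(e,c["T"][:3,3])
print("tcp, grasp",proj(c,[e,e+[0,0,.019]]))
print("tab", proj(c,pose([.51,.1715,.113],np.array([[0,12,133],[0,-12,133],[0,12,103],[0,-12,103],[0,18,103],[0,-18,103]])/1e3)))
w=viewer.calibration("scene")
print("scene tcp,grasp",proj(w,[e,e+[0,0,.019],[.51,.1715,.133]]),"crop",(proj(w,[e,e+[0,0,.019],[.51,.1715,.133]])-[180,130])*3.6)
w=viewer.calibration("side")
print("side crop",(proj(w,[e,e+[0,0,.019],[.51,.1715,.133]])-[180,200])*3)
a=viewer.camera("wrist")
cv2.imwrite("pics/w3c.png",cv2.resize(a[170:430,260:390],None,fx=2.3*2,fy=2.3,interpolation=cv2.INTER_CUBIC))
E
```

```text
[0.5097 0.1717 0.1019] [0.5012 0.2431 0.2762]
tcp, grasp [[324.3421 280.2453]
 [324.4337 295.9426]]
tab [[325.2175 282.5678]
 [325.1637 332.9462]
 [324.9463 259.2819]
 [324.9104 302.8721]
 [324.9558 247.8713]
 [324.9018 313.284 ]]
scene tcp,grasp [[256.753  203.6275]
 [255.962  196.9125]
 [255.6227 192.5133]] crop [[276.3109 265.059 ]
 [273.4632 240.8849]
 [272.2418 225.0477]]
side crop [[288.5712 263.1904]
 [287.8093 234.1829]
 [287.0059 215.1007]]
```

View pics/w3c.png

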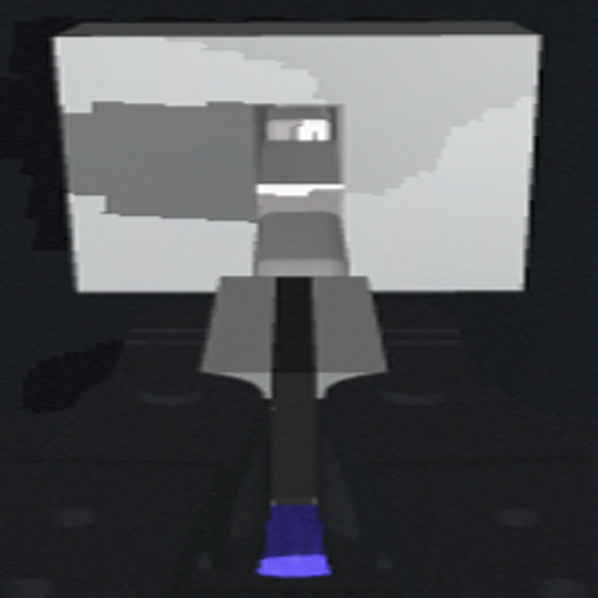

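```bash
python3 - <<'E'
from h import *
a=viewer.camera("scene");b=viewer.camera("side")
cv2.imwrite("pics/s4.png",cv2.resize(a[155:235,220:300],None,fx=7,fy=7,interpolation=cv2.INTER_CUBIC))
cv2.imwrite("pics/d4.png",cv2.resize(b[220:340,225:325],None,fx=5,fy=5,interpolation=cv2.INTER_CUBIC))
E
```

```text
(no output)
```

View pics/s4.png

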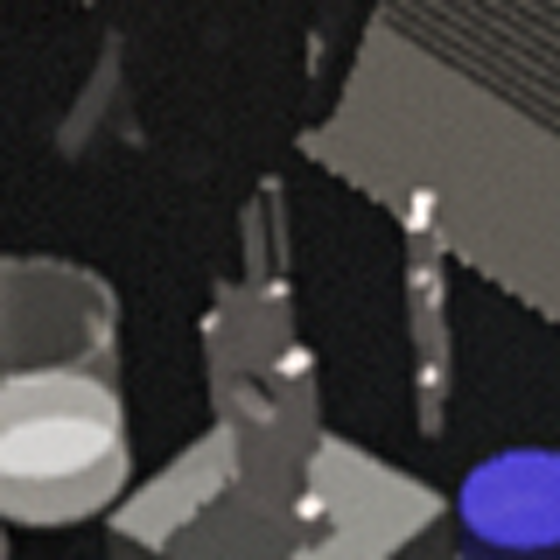

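View pics/d4.png

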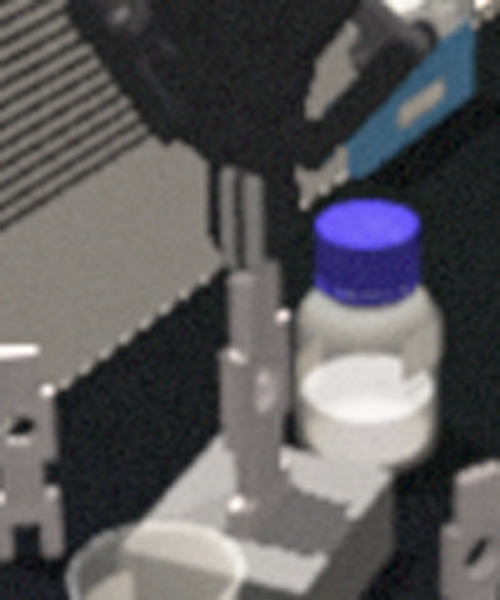

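```bash
python3 - <<'E'
from h import *
print(bot.grip_depth,[x for x in dir(bot) if x[0]!='_'],[x for x in dir(viewer) if x[0]!='_'])
o=bot.get_obs();c=viewer.calibration("wrist");e=o["ee_pos"];print(o["opening"],o["time"])
for h in (0,.01,.02,.03,.04): print(h,proj(c,e+[0,.011,h])[0],proj(c,e+[0,-.011,h])[0])
E
```

```text
0.0187 ['PlanningError', 'get_obs', 'grip_depth', 'job_done'] ['calibration', 'camera']
0.00016418680424753535 2.925
0 [326.7548 260.1179] [321.9169 299.6436]
0.01 [326.9341 267.0154] [321.8339 308.396 ]
0.02 [327.1342 274.7129] [321.7417 318.1266]
0.03 [327.3589 283.3581] [321.6386 329.0091]
0.04 [327.613  293.1374] [321.5225 341.261 ]
```

The pads shut on nothing. The pictures put the finger tips at about z = 0.135, roughly 30 mm above the reported TCP and just over the tab top (0.133). I'll open, go lower and check.

Request:
arm_command(
  motion=[
    [0.45, [0, 0, 0], [0, 0, 0]],
    [0.45, [0, 0, 0], [0, 0, 0]],
    [0.45, [0, 0, 0], [0, 0, 0]],
    [0.45, [0, 0, 0.15], [0, 0, 0]],
    [0.45, [0, 0, 0.15], [0, 0, 0]],
    [0.45, [0, 0, 0.13], [0, 0, 0]],
    [0.45, [0, 0, 0], [0, 0, 0]],
  ],
)

```text
time: 3.8
ee_pos: [0.5092, 0.1715, 0.0751]
tcp_rot: [-179.9, 0.0, 96.5]
wrist_force: [0.4, -0.3, 0.7]
opening: 0.0383
```

```bash
python3 - <<'E'
from h import *
a=viewer.camera("wrist");b=viewer.camera("side");
cv2.imwrite("pics/d5.png",cv2.resize(b[220:340,225:325],None,fx=5,fy=5,interpolation=cv2.INTER_CUBIC))
cv2.imwrite("pics/w5.png",a)
E
```

```text
(no output)
```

View pics/w5.png

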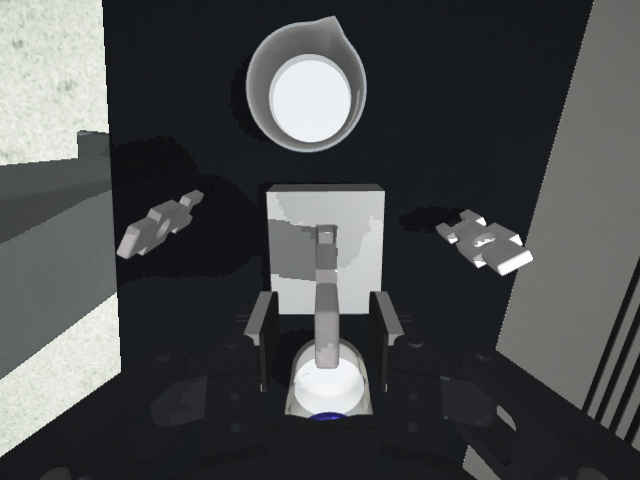

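View pics/d5.png

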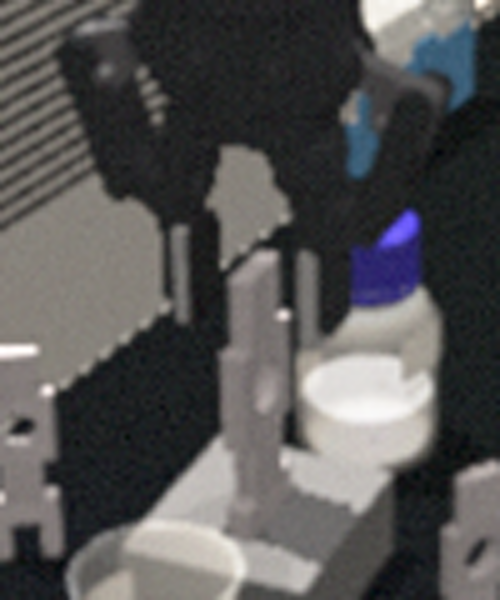

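The pads now straddle the tab, with tips near shoulder height. Close again.

Request:
arm_command(
  motion=[
    [0, [0, 0, 0], [0, 0, 0]],
    [0, [0, 0, 0], [0, 0, 0]],
    [0, [0, 0, 0], [0, 0, 0]],
    [0, [0, 0, 0], [0, 0, 0]],
    [0, [0, 0, 0], [0, 0, 0]],
  ],
  newtons=60,
)

```text
time: 4.53
ee_pos: [0.51, 0.1718, 0.0765]
tcp_rot: [180.0, -0.0, 96.5]
wrist_force: [0.8, -0.8, 4.5]
opening: 0.008
```

```bash
python3 - <<'E'
from h import *
a=viewer.camera("wrist");b=viewer.camera("side");
cv2.imwrite("pics/d6.png",cv2.resize(b[220:340,225:325],None,fx=5,fy=5,interpolation=cv2.INTER_CUBIC))
cv2.imwrite("pics/w6.png",a)
E
```

```text
(no output)
```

View pics/w6.png

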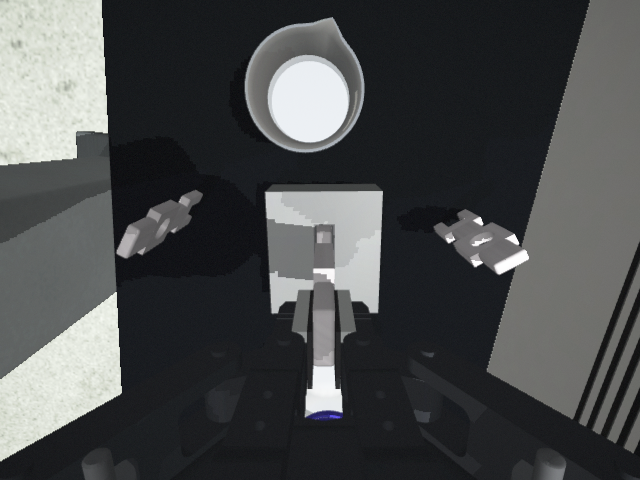

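View pics/d6.png

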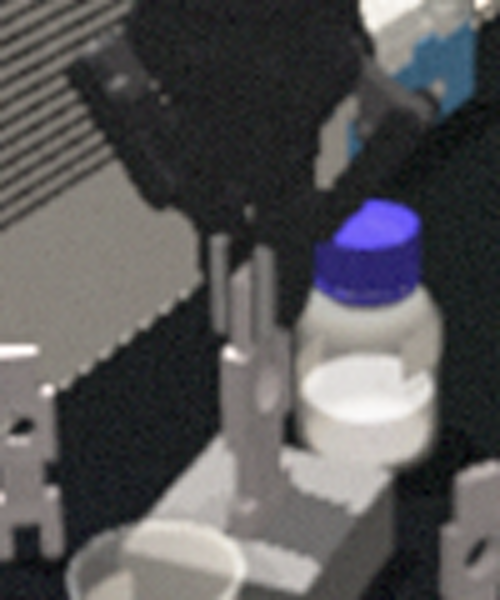

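Gripped: opening reads 8 mm, on the 9 mm tab. Lift straight up.

Request:
arm_command(
  motion=[
    [0, [0, 0, -0.15], [0, 0, 0]],
    [0, [0, 0, -0.35], [0, 0, 0]],
    [0, [0, 0, -0.5], [0, 0, 0]],
    [0, [0, 0, -0.6], [0, 0, 0]],
    [0, [0, 0, -0.6], [0, 0, 0]],
    [0, [0, 0, -0.5], [0, 0, 0]],
    [0, [0, 0, 0], [0, 0, 0]],
    [0, [0, 0, 0], [0, 0, 0]],
  ],
)

```text
time: 5.62
ee_pos: [0.5094, 0.1716, 0.2371]
tcp_rot: [-179.9, 0.0, 96.5]
wrist_force: [0.3, 0.2, -2.3]
opening: 0.0077
```

```bash
python3 - <<'E'
from h import *
import pickle
c=viewer.calibration("wrist");a=viewer.camera("wrist");b=viewer.camera("side");s=viewer.camera("scene")
cv2.imwrite("pics/d7.png",cv2.resize(b[140:320,225:345],None,fx=3.3,fy=3.3,interpolation=cv2.INTER_CUBIC))
cv2.imwrite("pics/s7.png",cv2.resize(s[90:250,190:350],None,fx=3.6,fy=3.6,interpolation=cv2.INTER_CUBIC))
cv2.imwrite("pics/w7.png",a)
E
```

```text
(no output)
```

View pics/s7.png

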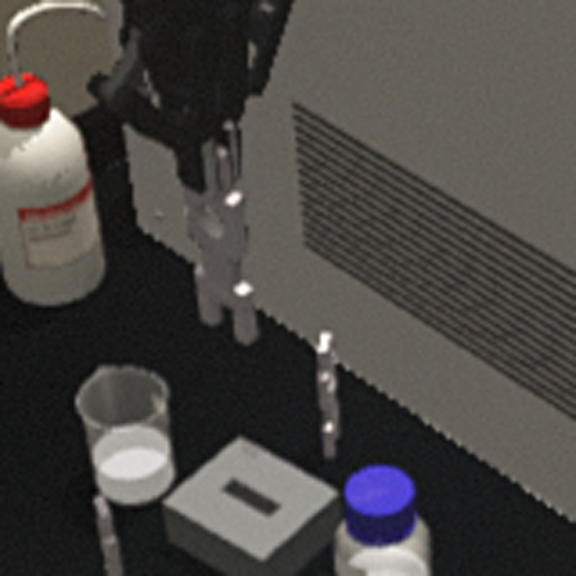

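View pics/d7.png

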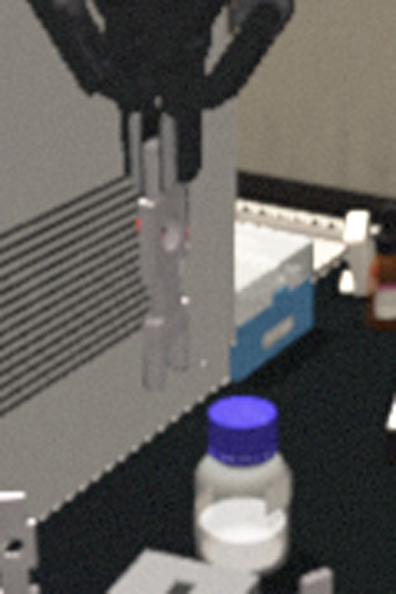

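View pics/w7.png

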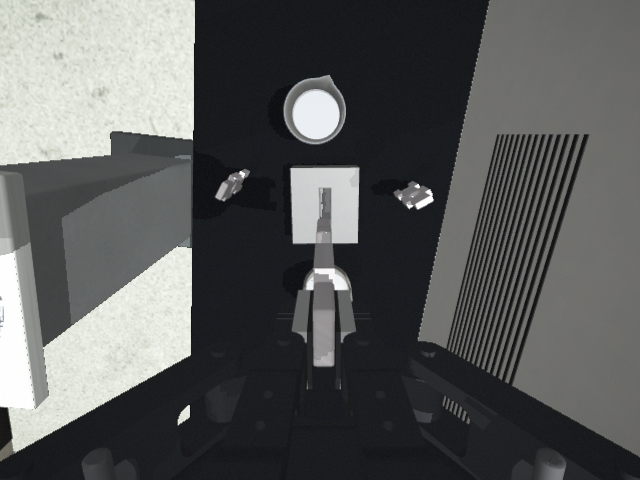

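Request:
arm_command(
  motion=[
    [0, [-0.5, -0.05, 0], [0, 0, 0]],
    [0, [-0.9, -0.09, 0], [0, 0, 0]],
    [0, [-0.95, -0.09, 0], [0, 0, 0]],
    [0, [-0.95, -0.09, 0], [0, 0, 0]],
    [0, [-0.95, -0.09, 0], [0, 0, 0]],
    [0, [-0.95, -0.09, 0], [0, 0, 0]],
    [0, [-0.95, -0.09, 0], [0, 0, 0]],
    [0, [-0.95, -0.09, 0], [0, 0, -0.45]],
    [0, [-0.95, -0.09, 0], [0, 0, -0.45]],
    [0, [-0.9, -0.09, 0], [0, 0, -0.45]],
    [0, [-0.5, -0.05, 0], [0, 0, -0.43]],
    [0, [0, 0, 0], [0, 0, 0]],
  ],
)

```text
time: 7.28
ee_pos: [0.5309, -0.3988, 0.2357]
tcp_rot: [-179.9, -0.1, 107.0]
wrist_force: [-0.2, 0.2, -2.1]
opening: 0.0078
```

Request:
arm_command(
  motion=[
    [0, [0, 0, 0], [0, 0, 0]],
    [0, [0, 0, 0], [0, 0, 0]],
  ],
)

```text
time: 7.52
ee_pos: [0.5316, -0.3959, 0.2385]
tcp_rot: [180.0, 0.0, 107.2]
wrist_force: [0.5, 0.8, -1.6]
opening: 0.008
```

```bash
python3 - <<'E'
from h import *
import pickle
c=viewer.calibration("wrist");a=viewer.camera("wrist")
pickle.dump(c,open("w8.pkl","wb"))
cv2.imwrite("pics/w8.png",a)
E
```

```text
(no output)
```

View pics/w8.png

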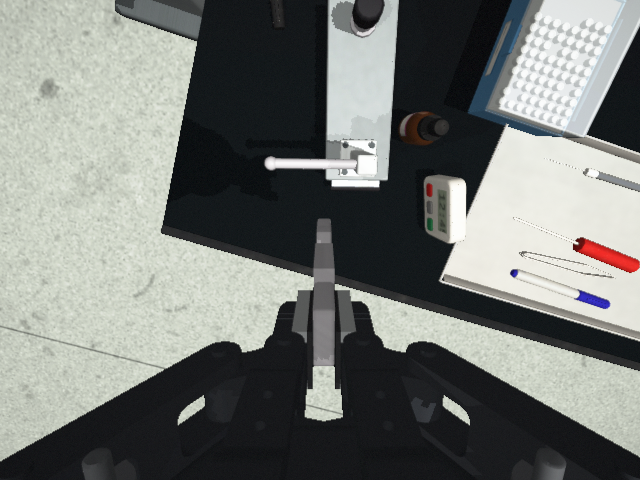

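```bash
python3 - <<'E'
import cv2
a=cv2.imread("pics/w8.png")
cv2.imwrite("pics/w8c.png",cv2.resize(a[120:220,250:410],None,fx=5,fy=5,interpolation=cv2.INTER_CUBIC))
cv2.imwrite("pics/w8k.png",cv2.resize(a[0:80,300:430],None,fx=5,fy=5,interpolation=cv2.INTER_CUBIC))
E
```

```text
(no output)
```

View pics/w8c.png

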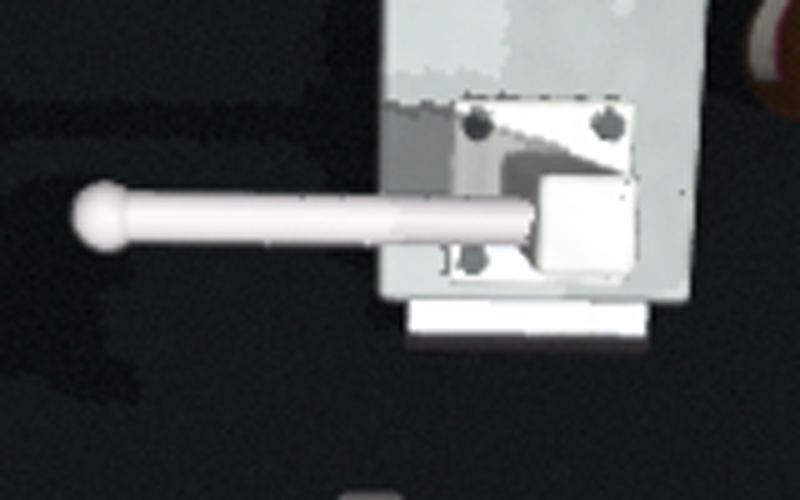

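View pics/w8k.png

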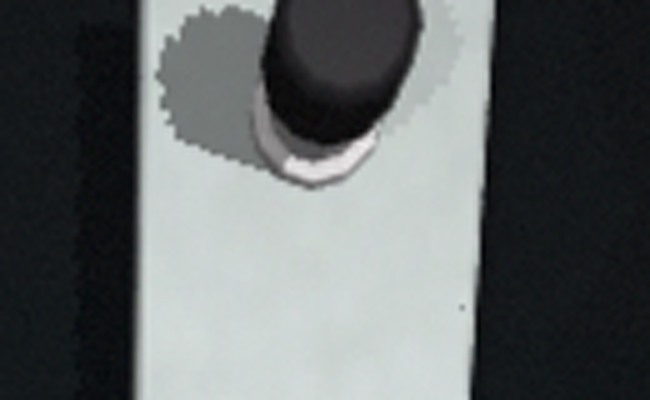

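```bash
python3 - <<'E'
from h import *
import pickle
c=pickle.load(open("w8.pkl","rb"))
un=lambda q:(np.array(q,float)+.5)/5-.5+[250,120]
Lp=np.array([[-8,-112,123],[8,-112,123],[8,-128,123],[-8,-128,123]])/1e3
Up=un([[540,176],[634,177],[632,273],[538,271]])
Lb=np.array([[-83,-120,115]])/1e3; Ub=un([[102,216]])
Ls=np.array([[-32,-142,37],[32,-142,37]])/1e3; Us=un([[380,299],[690,299]])
for o in ([(c,Lp,Up),(c,Lb,Ub)],[(c,Lp,Up),(c,Lb,Ub),(c,Ls,Us)]):
    p,r=fit([.51,-.22,.3],o);print(p,np.degrees(p[2]),[q.round(1).tolist() for q in r])
print("post c",pose(p,[0,-.12,.12]),"tip",pose(p,[-.081,-.12,.115]),"knob",pose(p,[0,0,.076]))
def ray(c,u,z):
    d=c["T"][:3,:3]@[(u[0]-c["cx"])/c["fx"],(u[1]-c["cy"])/c["fy"],1]; o=c["T"][:3,3]; return o+d*(z-o[2])/d[2]
b=ray(c,Ub[0],.115);q=ray(c,un([500,220]),.115);print("ball",b,"axis pt",q,np.degrees(np.arctan2(*(q-b)[[1,0]])))
E
```

```text
[ 0.5147 -0.2239  0.2909] 16.66814881014111 [[[-0.2, -0.9], [1.7, -0.9], [1.1, 0.9], [-0.5, 1.1]], [[-7.6, 0.1]]]
[ 0.5143 -0.2238  0.2936] 16.82143713869317 [[[-0.3, -1.1], [1.6, -1.1], [1.0, 0.6], [-0.5, 0.9]], [[-7.7, 0.1]], [[-0.2, 0.1], [0.4, 0.4]]]
post c [[ 0.549  -0.3387  0.12  ]] tip [[ 0.4715 -0.3621  0.115 ]] knob [[ 0.5143 -0.2238  0.076 ]]
ball [ 0.4754 -0.3608  0.115 ] axis pt [ 0.5364 -0.3426  0.115 ] 16.61020464294873
```

Request:
arm_command(
  motion=[
    [0, [0.42, -0.6, 0], [0, 0, 0]],
    [0, [0.42, -0.62, 0], [0, 0, 0.06]],
    [0, [0, 0, 0], [0, 0, 0]],
    [0, [0, 0, 0.5], [0, 0, 0]],
    [0, [0, 0, 0.6], [0, 0, 0]],
    [0, [0, 0, 0.6], [0, 0, 0]],
    [0, [0, 0, 0.4], [0, 0, 0]],
    [0, [0, 0, 0.12], [0, 0, 0]],
    [0, [0, 0, 0], [0, 0, 0]],
    [0, [0, 0, 0], [0, 0, 0]],
  ],
)

```text
time: 8.82
ee_pos: [0.4473, -0.3708, 0.1063]
tcp_rot: [179.9, 0.1, 106.8]
wrist_force: [0.2, -0.7, -1.6]
opening: 0.0079
```

```bash
python3 - <<'E'
from h import *
import pickle
o=bot.get_obs();print(o["ee_pos"],o["tcp_rot"])
c=viewer.calibration("wrist");a=viewer.camera("wrist");b=viewer.camera("side");s=viewer.camera("scene")
e=o["ee_pos"]; eye=e+[0,0,.0105]
for n in("scene","side"):
    k=viewer.calibration(n); print(n,"eye",proj(k,eye),"ball",proj(k,[.4757,-.3607,.115]))
cv2.imwrite("pics/d9.png",cv2.resize(b[150:280,320:450],None,fx=4.5,fy=4.5,interpolation=cv2.INTER_CUBIC))
cv2.imwrite("pics/s9.png",cv2.resize(s[260:400,370:530],None,fx=4.2,fy=4.2,interpolation=cv2.INTER_CUBIC))
cv2.imwrite("pics/w9.png",a)
E
```

```text
[ 0.4473 -0.3708  0.1063] [179.9357   0.0971 106.8158]
scene eye [[453.4211 379.4446]] ball [[458.605  365.0914]]
side eye [[407.9663 197.7308]] ball [[396.3199 197.689 ]]
```

View pics/s9.png

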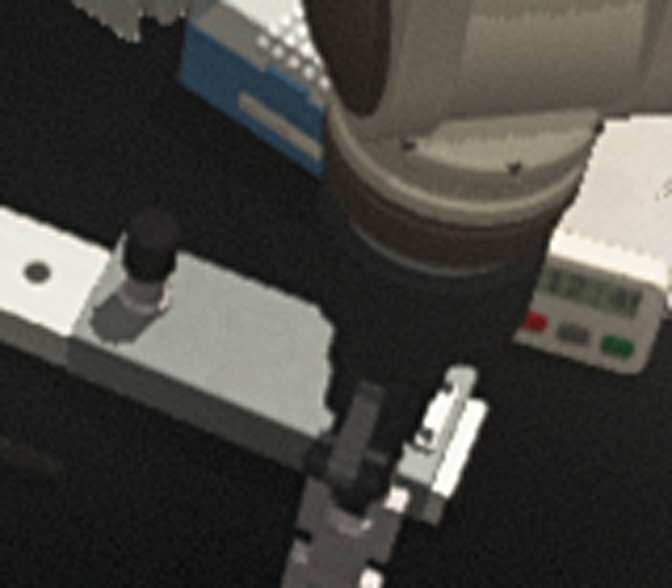

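View pics/d9.png

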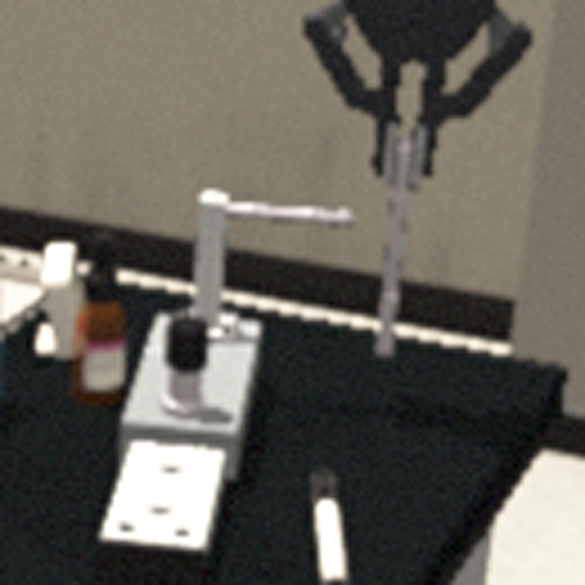

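View pics/w9.png

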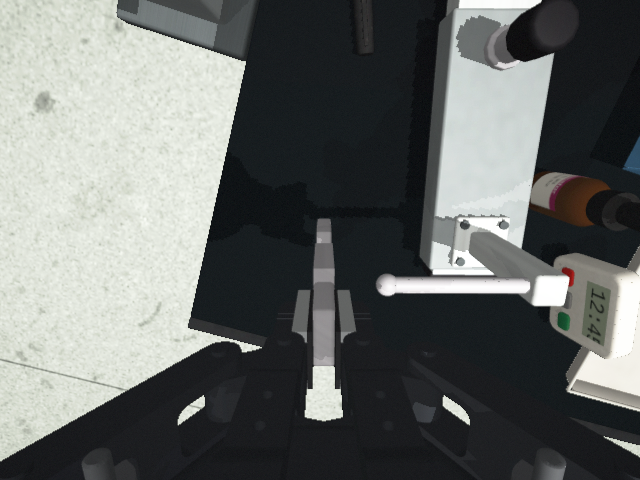

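```bash
python3 - <<'E'
from h import *
a=cv2.imread("pics/w9.png")
cv2.imwrite("pics/w9c.png",cv2.resize(a[250:340,290:450],None,fx=5,fy=5,interpolation=cv2.INTER_CUBIC))
c=viewer.calibration("wrist");o=bot.get_obs();e=o["ee_pos"]
def ray(c,u,z):
    d=c["T"][:3,:3]@[(u[0]-c["cx"])/c["fx"],(u[1]-c["cy"])/c["fy"],1]; o=c["T"][:3,3]; return o+d*(z-o[2])/d[2]
y=np.radians(106.8);tx=np.array([np.cos(y),np.sin(y),0]);ty=np.array([np.sin(y),-np.cos(y),0])
for n,b in (("w9",ray(c,(387,285.5),.115)),("w9 axis",ray(c,(520,287),.115)),("w8",np.array([.4757,-.3607,.115]))): print(n,b,"tx",(b-e)@tx,"ty",(b-e)@ty)
print(proj(c,e+[0,0,.0105]))
E
```

```text
w9 [ 0.476  -0.3609  0.115 ] tx 0.0010915312020069175 ty 0.03055787826567588
w9 axis [ 0.5387 -0.3429  0.115 ] tx 0.00025141421942861264 ty 0.0957643329415383
w8 [ 0.4757 -0.3607  0.115 ] tx 0.0014127429753203885 ty 0.030341730719283293
[[324.5509 288.7063]]
```

View pics/w9c.png

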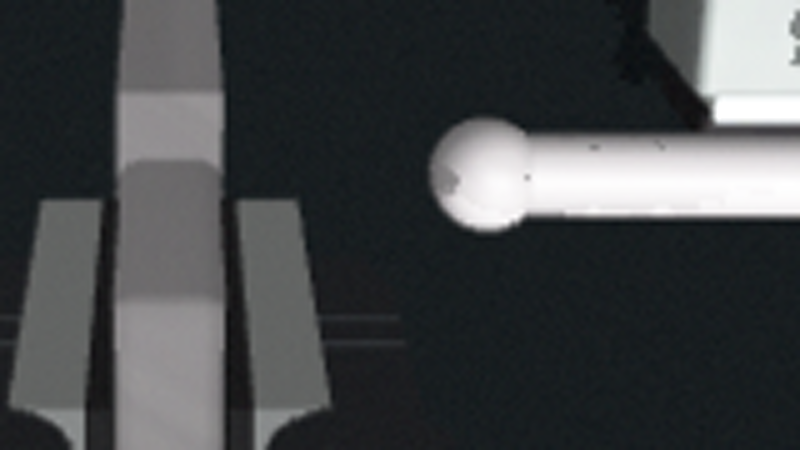

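Request:
arm_command(
  motion=[
    [0, [0.017, 0, 0.025], [0, 0, 0]],
    [0, [0, 0, 0], [0, 0, 0]],
    [0, [0, 0.15, 0], [0, 0, 0]],
    [0, [0, 0.15, 0], [0, 0, 0]],
    [0, [0, 0.15, 0], [0, 0, 0]],
    [0, [0, 0.15, 0], [0, 0, 0]],
    [0, [0, 0, 0], [0, 0, 0]],
    [0, [0, 0, 0], [0, 0, 0]],
  ],
)

```text
time: 9.98
ee_pos: [0.4807, -0.3591, 0.1033]
tcp_rot: [-180.0, -0.0, 106.8]
wrist_force: [0.0, -0.3, -0.8]
opening: 0.0076
```

```bash
python3 - <<'E'
from h import *
o=bot.get_obs();print(o["ee_pos"],o["tcp_rot"],o["wrist_force"],o["torque"])
a=viewer.camera("wrist");b=viewer.camera("side")
cv2.imwrite("pics/d10.png",cv2.resize(b[150:280,320:450],None,fx=4.5,fy=4.5,interpolation=cv2.INTER_CUBIC))
cv2.imwrite("pics/w10.png",a)
E
```

```text
[ 0.4807 -0.3591  0.1033] [-179.9848   -0.0105  106.8075] [ 0.0348 -0.3368 -0.8275] [-0.0375  0.0015  0.0421]
```

View pics/d10.png

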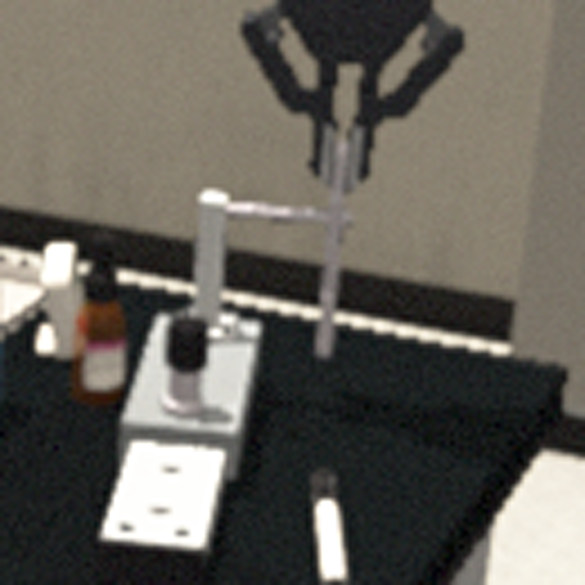

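View pics/w10.png

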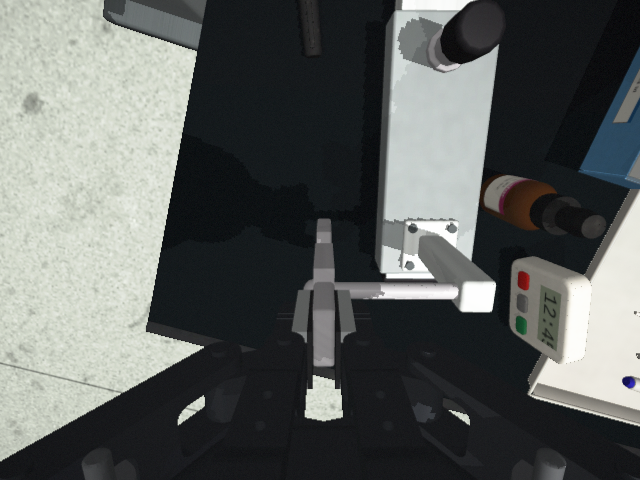

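The ball shows left of the plate at (309, 285), with no contact force, so the eye is threaded. On to the seat, then lower.

Request:
arm_command(
  motion=[
    [0, [0, 0.15, 0], [0, 0, 0]],
    [0, [0, 0.15, 0], [0, 0, 0]],
    [0, [0, 0, 0], [0, 0, 0]],
    [0, [0, 0, 0.04], [0, 0, 0]],
    [0, [0, 0, 0.035], [0, 0, 0]],
    [0, [0, 0, 0], [0, 0, 0]],
    [0, [0, 0, 0], [0, 0, 0]],
  ],
)

```text
time: 10.95
ee_pos: [0.4979, -0.354, 0.0989]
tcp_rot: [-180.0, 0.0, 106.8]
wrist_force: [-0.2, -0.8, -2.1]
opening: 0.0077
```

```bash
python3 - <<'E'
from h import *
o=bot.get_obs();print(o["ee_pos"],o["tcp_rot"],o["wrist_force"],o["torque"])
print("seat",pose([.5143,-.2238,.2936],[-.05,-.12,.115]))
a=viewer.camera("wrist");b=viewer.camera("side")
cv2.imwrite("pics/d11.png",cv2.resize(b[150:280,320:450],None,fx=4.5,fy=4.5,interpolation=cv2.INTER_CUBIC))
E
```

```text
[ 0.4979 -0.354   0.0989] [-179.9996    0.0005  106.7903] [-0.233  -0.7966 -2.0858] [ 0.058   0.0121 -0.0072]
seat [[ 0.5012 -0.3531  0.115 ]]
```

View pics/d11.png

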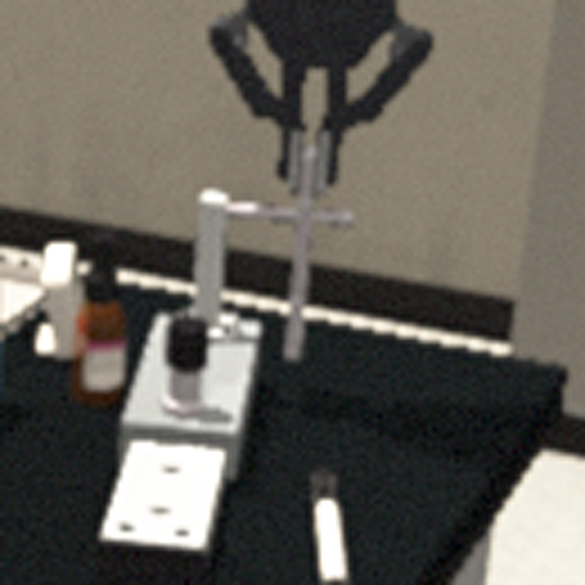

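Request:
arm_command(
  motion=[
    [0.05, [0, 0, 0.01], [0, 0, 0]],
    [0.15, [0, 0, 0], [0, 0, 0]],
    [0.3, [0, 0, 0], [0, 0, 0]],
    [0.3, [0, 0, 0], [0, 0, 0]],
    [0.3, [0, 0, 0], [0, 0, 0]],
    [0.3, [0, 0, -0.15], [0, 0, 0]],
    [0.3, [0, 0, -0.4], [0, 0, 0]],
    [0.3, [0, 0, -0.6], [0, 0, 0]],
    [0.3, [0, 0, -0.6], [0, 0, 0]],
    [0.3, [0, 0, 0], [0, 0, 0]],
  ],
)

```text
time: 12.3
ee_pos: [0.499, -0.3546, 0.2073]
tcp_rot: [179.8, 0.3, 106.8]
wrist_force: [0.3, -0.2, -0.3]
opening: 0.0261
```

```bash
python3 - <<'E'
from h import *
o=bot.get_obs();print(o["ee_pos"],o["tcp_rot"],o["wrist_force"])
a=viewer.camera("wrist");b=viewer.camera("side")
cv2.imwrite("pics/d12.png",cv2.resize(b[150:280,320:450],None,fx=4.5,fy=4.5,interpolation=cv2.INTER_CUBIC))
cv2.imwrite("pics/w12.png",a)
E
```

```text
[ 0.499  -0.3546  0.2073] [179.7997   0.2563 106.7982] [ 0.2572 -0.2468 -0.3487]
```

View pics/d12.png

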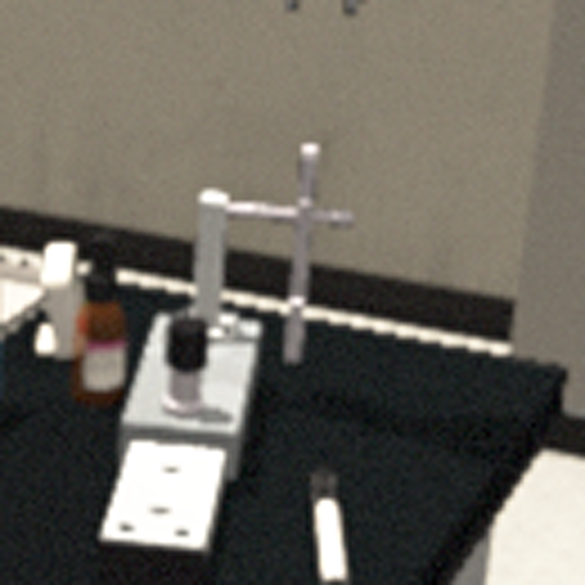

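View pics/w12.png

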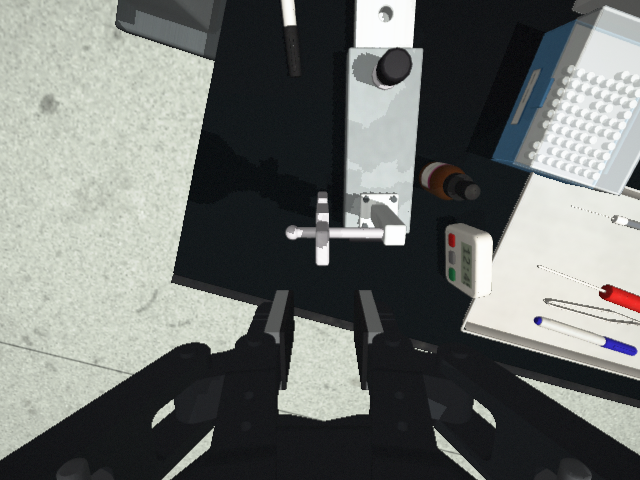

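The spanner hangs on the peg at (322, 232). Next I'll measure the knob, top at about (397, 62).

```bash
python3 - <<'E'
from h import *
a=cv2.imread("pics/w12.png")
cv2.imwrite("pics/w12k.png",cv2.resize(a[0:110,335:435],None,fx=6,fy=6,interpolation=cv2.INTER_CUBIC))
E
```

```text
(no output)
```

View pics/w12k.png

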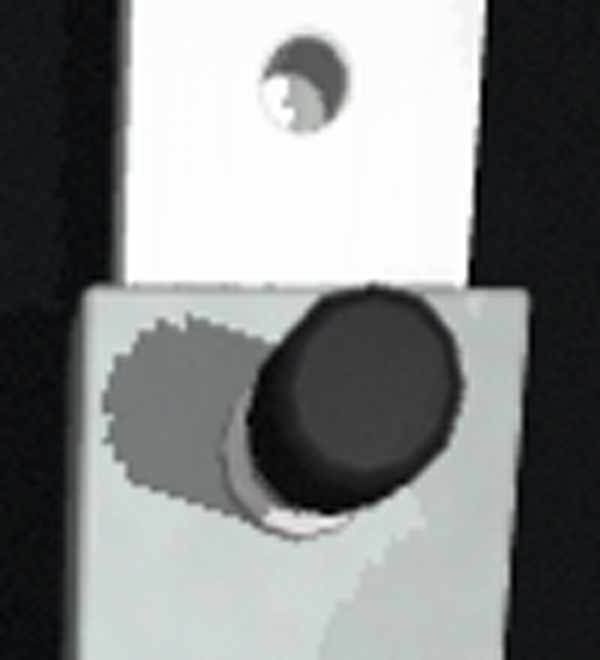

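```bash
python3 - <<'E'
from h import *
c=viewer.calibration("wrist");e=bot.get_obs()["ee_pos"]
L=np.array([[0,0,90],[0,50,25],[-32,22,37],[32,22,37]])/1e3
U=np.array([[397.4,62.9],[385.7,13.6],[348.9,47.8],[423.2,48.3]])
p,r=fit([.514,-.224,.29],[(c,L,U)]);print(p,np.degrees(p[2]),r)
def ray(c,u,z):
    d=c["T"][:3,:3]@[(u[0]-c["cx"])/c["fx"],(u[1]-c["cy"])/c["fy"],1]; o=c["T"][:3,3]; return o+d*(z-o[2])/d[2]
k=ray(c,U[0],.09);h=ray(c,U[1],.025);print("knob",k,"hole",h,np.linalg.norm((h-k)[:2]))
y=np.radians(106.8);tx=np.array([np.cos(y),np.sin(y),0]);ty=np.array([np.sin(y),-np.cos(y),0])
d=p[:2]-e[:2];print("move units tool x,y",d@tx[:2]/.06,d@ty[:2]/.06,e, (k-e)@tx/.06,(k-e)@ty/.06)
E
```

```text
[ 0.5138 -0.224   0.2914] 16.69383872233463 [array([[-0.318 ,  1.5587],
       [ 0.0457,  0.2839],
       [-0.543 , -0.6002],
       [ 1.2737, -0.989 ]])]
knob [ 0.5137 -0.223   0.09  ] hole [ 0.4993 -0.1759  0.025 ] 0.0491929923709238
move units tool x,y 2.000149873760894 0.8747268635096854 [ 0.4982 -0.354   0.2037] 2.017138570290937 0.8775620948461273
```

Request:
arm_command(
  motion=[
    [0.5, [0.6, 0.28, 0], [0, 0, 0]],
    [0.5, [0.7, 0.3, 0], [0, 0, 0]],
    [0.5, [0.7, 0.3, 0], [0, 0, 0]],
    [0.5, [0, 0, 0], [0, 0, 0]],
    [0.5, [0, 0, 0.6], [0, 0, 0]],
    [0.5, [0, 0, 0.7], [0, 0, 0]],
    [0.5, [0, 0, 0.6], [0, 0, 0]],
    [0.5, [0, 0, 0.4], [0, 0, 0]],
    [0.5, [0, 0, 0], [0, 0, 0]],
    [0.5, [0, 0, 0], [0, 0, 0]],
  ],
)

```text
time: 13.65
ee_pos: [0.5141, -0.2243, 0.066]
tcp_rot: [180.0, 0.0, 106.8]
wrist_force: [0.6, -0.4, 0.2]
opening: 0.0428
```

```bash
python3 - <<'E'
from h import *
o=bot.get_obs();print(o["ee_pos"],o["tcp_rot"],o["wrist_force"])
a=viewer.camera("wrist");b=viewer.camera("side");s=viewer.camera("scene")
cv2.imwrite("pics/d13.png",cv2.resize(b[150:280,310:440],None,fx=4.5,fy=4.5,interpolation=cv2.INTER_CUBIC))
cv2.imwrite("pics/w13.png",a);cv2.imwrite("pics/s13.png",cv2.resize(s[260:400,330:500],None,fx=4.2,fy=4.2,interpolation=cv2.INTER_CUBIC))
E
```

```text
[ 0.5141 -0.2243  0.066 ] [179.9792   0.0254 106.7742] [ 0.5887 -0.4368  0.2375]
```

View pics/d13.png

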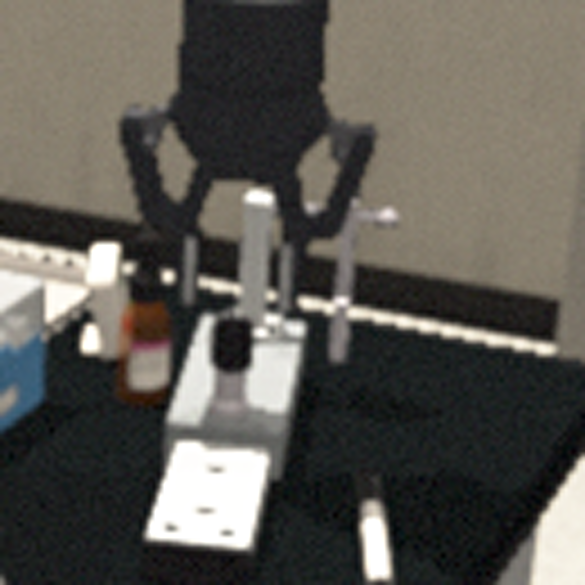

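View pics/w13.png

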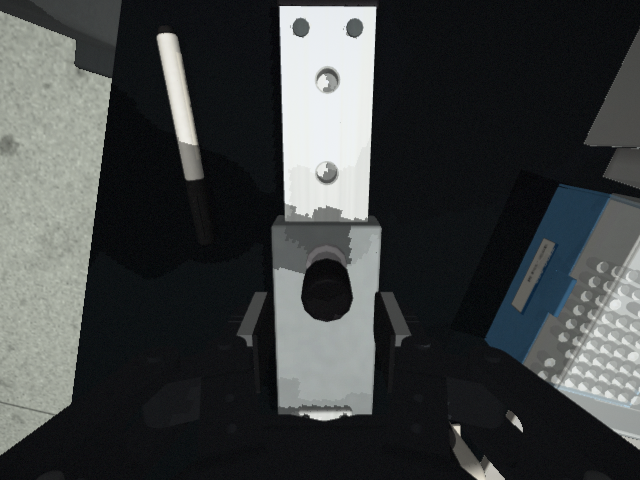

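View pics/s13.png

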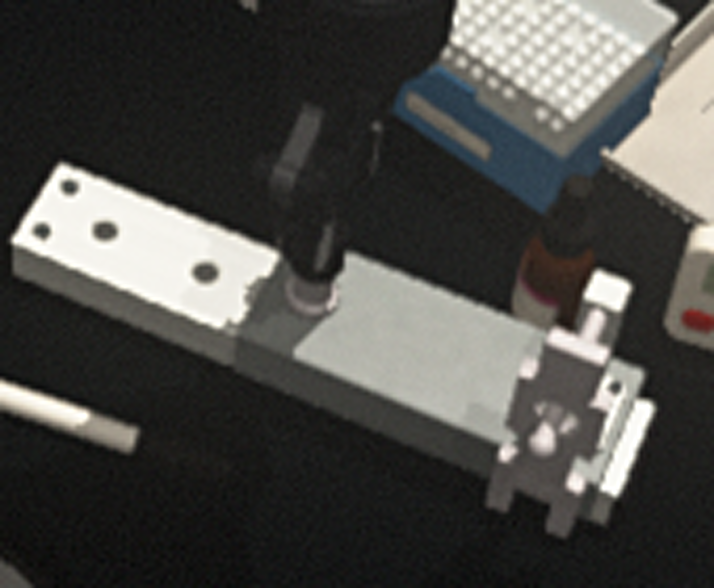

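Request:
arm_command(
  motion=[
    [0.5, [0, 0, 0.2], [0, 0, 0]],
    [0.5, [0, 0, 0.2], [0, 0, 0]],
    [0.5, [0, 0, 0.18], [0, 0, 0]],
    [0.5, [0, 0, 0], [0, 0, 0]],
    [0.5, [0, 0, 0], [0, 0, 0]],
    [0.2, [0, 0, 0], [0, 0, 0]],
    [0, [0, 0, 0], [0, 0, 0]],
    [0, [0, 0, 0], [0, 0, 0]],
    [0, [0, 0, 0], [0, 0, 0]],
    [0, [0, 0, 0], [0, 0, 0]],
  ],
  newtons=60,
)

```text
time: 15.05
ee_pos: [0.5154, -0.2237, 0.0314]
tcp_rot: [179.8, 0.1, 106.8]
wrist_force: [5.4, 2.0, 0.5]
opening: 0.0217
```

```bash
python3 - <<'E'
from h import *
o=bot.get_obs();print(o["ee_pos"],o["tcp_rot"],o["wrist_force"],o["opening"])
a=viewer.camera("wrist");b=viewer.camera("side")
cv2.imwrite("pics/d14.png",cv2.resize(b[150:280,310:440],None,fx=4.5,fy=4.5,interpolation=cv2.INTER_CUBIC))
cv2.imwrite("pics/w14.png",a)
E
```

```text
[ 0.5154 -0.2237  0.0314] [179.8235   0.0538 106.831 ] [5.3614 2.0453 0.4572] 0.02172477736445121
```

View pics/d14.png

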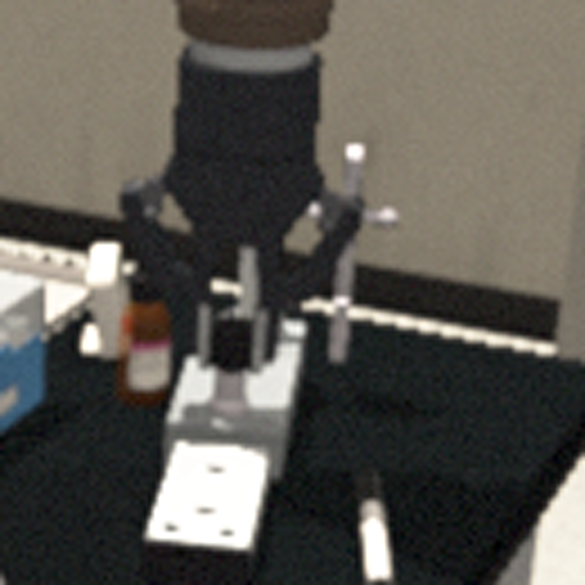

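View pics/w14.png

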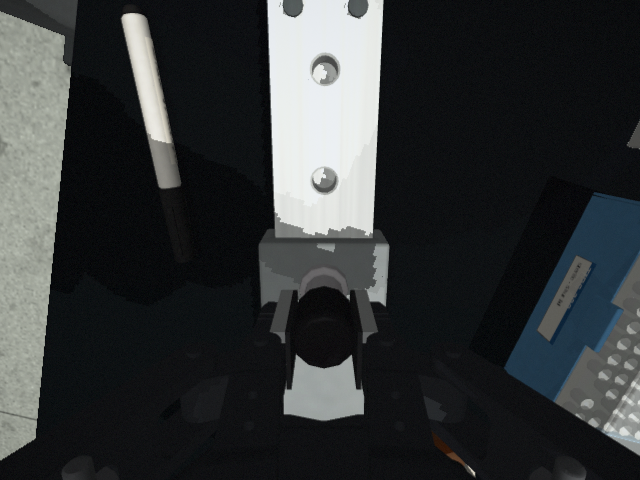

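Request:
arm_command(
  motion=[
    [0, [0, 0.02, 0], [0, 0, 0]],
    [0, [0, 0, -0.08], [0, 0, 0]],
    [0, [0, 0, -0.08], [0, 0, 0]],
    [0, [0, 0, -0.06], [0, 0, 0]],
    [0, [0, 0, 0], [0, 0, 0]],
    [0, [0, 0, 0], [0, 0, 0]],
  ],
)

```text
time: 15.9
ee_pos: [0.5152, -0.2234, 0.0434]
tcp_rot: [180.0, -0.0, 106.8]
wrist_force: [6.1, -1.4, -6.7]
opening: 0.0222
```

```bash
python3 - <<'E'
from h import *
o=bot.get_obs();print(o["ee_pos"],o["tcp_rot"],o["wrist_force"],o["opening"])
a=viewer.camera("wrist")
cv2.imwrite("pics/w15.png",a)
E
```

```text
[ 0.5152 -0.2234  0.0434] [179.9909  -0.0095 106.8007] [ 6.1195 -1.3831 -6.7354] 0.022222862826542452
```

View pics/w15.png

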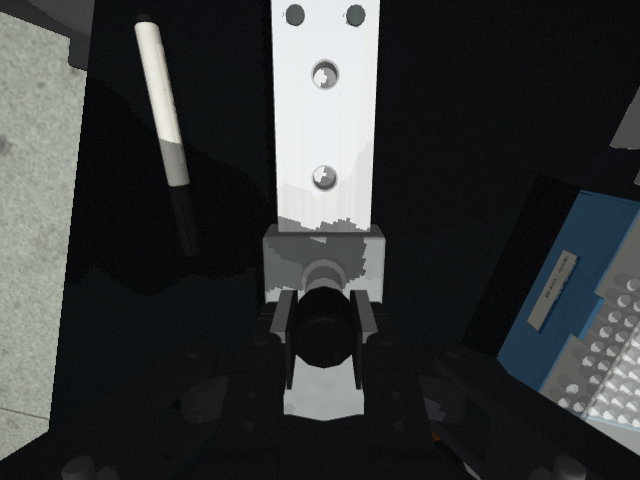

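Request:
arm_command(
  motion=[
    [0, [0.05, 0, 0], [0, 0, 0]],
    [0, [0.1, 0, 0], [0, 0, 0]],
    [0, [0.12, 0, 0], [0, 0, 0]],
    [0, [0.12, 0, 0], [0, 0, 0]],
    [0, [0.12, 0, 0], [0, 0, 0]],
    [0, [0.12, 0, 0], [0, 0, 0]],
    [0, [0.1, 0, 0], [0, 0, 0]],
    [0, [0.07, 0, 0], [0, 0, 0]],
    [0, [0.03, 0, 0], [0, 0, 0]],
    [0, [0, 0, 0], [0, 0, 0]],
    [0, [0, 0, 0], [0, 0, 0]],
  ],
)

```text
time: 17.32
ee_pos: [0.501, -0.1754, 0.0435]
tcp_rot: [180.0, -0.0, 106.8]
wrist_force: [6.8, 1.7, -7.1]
opening: 0.0219
```

```bash
python3 - <<'E'
from h import *
o=bot.get_obs();e=o["ee_pos"];print(e,o["tcp_rot"],o["wrist_force"],o["opening"])
y=np.radians(16.8);print("moved", (e-[0.5154,-.2237,0])[:2]@[-np.sin(y),np.cos(y)],(e-[0.5154,-.2237,0])[:2]@[np.cos(y),np.sin(y)])
a=viewer.camera("wrist")
cv2.imwrite("pics/w16.png",a)
E
```

```text
[ 0.501  -0.1754  0.0435] [179.957   -0.0347 106.8195] [ 6.8322  1.7494 -7.0847] 0.021919945493212738
moved 0.05043590923658147 0.00018504004015970047
```

View pics/w16.png

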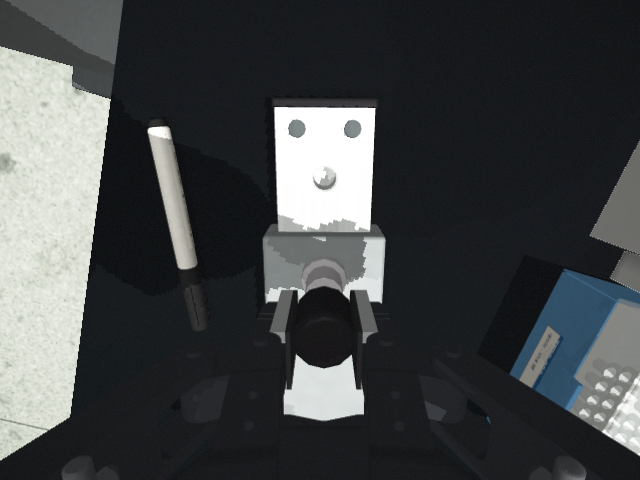

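The section moved 50.4 mm, and the last hole now sits at (325, 178), where the next hole was before. Lower the pin.

Request:
arm_command(
  motion=[
    [0, [0, 0, 0.07], [0, 0, 0]],
    [0, [0, 0, 0.07], [0, 0, 0]],
    [0, [0, 0, 0.06], [0, 0, 0]],
    [0, [0, 0, 0.03], [0, 0, 0]],
    [0, [0, 0, 0], [0, 0, 0]],
    [0, [0, 0, 0], [0, 0, 0]],
  ],
)

```text
time: 18.12
ee_pos: [0.5012, -0.1756, 0.0313]
tcp_rot: [179.9, 0.0, 106.8]
wrist_force: [1.5, 2.8, 5.8]
opening: 0.022
```

```bash
python3 - <<'E'
from h import *
o=bot.get_obs();e=o["ee_pos"];print(e,o["tcp_rot"],o["wrist_force"],o["opening"])
y=np.radians(16.8);print("moved", (e-[0.5154,-.2237,0])[:2]@[-np.sin(y),np.cos(y)])
a=viewer.camera("wrist");b=viewer.camera("side");s=viewer.camera("scene")
cv2.imwrite("pics/d17.png",cv2.resize(b[150:280,310:440],None,fx=4.5,fy=4.5,interpolation=cv2.INTER_CUBIC))
cv2.imwrite("pics/w17.png",a);cv2.imwrite("pics/s17.png",cv2.resize(s[260:400,330:500],None,fx=4.2,fy=4.2,interpolation=cv2.INTER_CUBIC))
E
```

```text
[ 0.5012 -0.1756  0.0313] [179.903    0.0283 106.8108] [1.4721 2.8139 5.8125] 0.022048196845691426
moved 0.050121955920360534
```

View pics/d17.png

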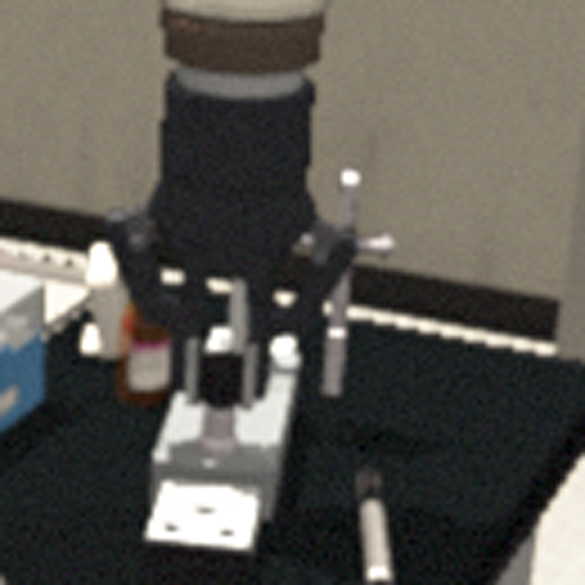

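View pics/w17.png

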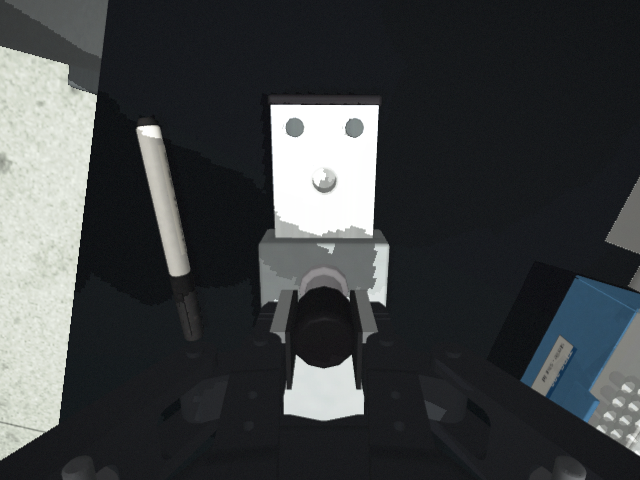

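View pics/s17.png

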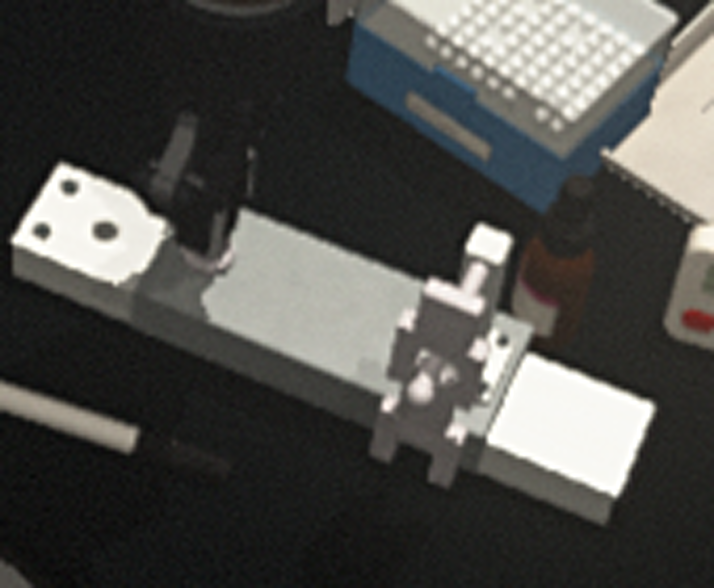

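Request:
arm_command(
  motion=[
    [0, [0, 0, 0.03], [0, 0, 0]],
    [0, [0, 0, 0], [0, 0, 0]],
    [0, [0, 0, 0], [0, 0, 0]],
    [0, [0, 0, 0], [0, 0, 0]],
  ],
)

```text
time: 18.77
ee_pos: [0.5015, -0.1762, 0.0312]
tcp_rot: [179.8, 0.1, 106.8]
wrist_force: [-2.9, 0.6, 16.6]
opening: 0.0223
```

```bash
python3 - <<'E'
from h import *
o=bot.get_obs();e=o["ee_pos"];print(e,o["tcp_rot"],o["wrist_force"],o["opening"])
y=np.radians(16.8);print("moved", (e-[0.5154,-.2237,0])[:2]@[-np.sin(y),np.cos(y)])
b=viewer.camera("wrist");cv2.imwrite("pics/w18.png",b)
k,m=cv2.imread("pics/w14.png"),b
cv2.imwrite("pics/cmp.png",np.hstack([cv2.resize(i[220:390,230:420],None,fx=2,fy=2) for i in (k,m)]))
E
```

```text
[ 0.5015 -0.1762  0.0312] [179.8445   0.1337 106.7934] [-2.8535  0.5961 16.6037] 0.02231445238667474
moved 0.04945695440342661
```

View pics/cmp.png

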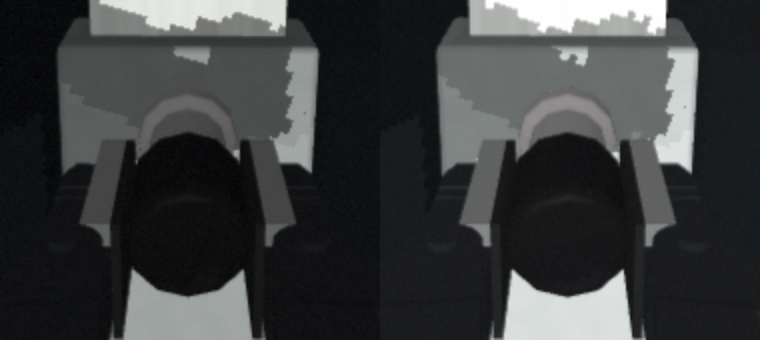

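The knob is hard against its stop: pressing harder raised the force to 16.6 N with no change in height, and the knob-to-saddle view matches the one taken before the lift. Handing in.

```bash
python3 - <<'E'
from h import *
s=viewer.camera("scene");cv2.imwrite("pics/end.png",s)
bot.job_done();o=bot.get_obs();print(o["time"],o["ee_pos"],o["wrist_force"])
E
```

```text
the job is handed in; nothing more can be done
the job is handed in; nothing more can be done
```

View pics/end.png

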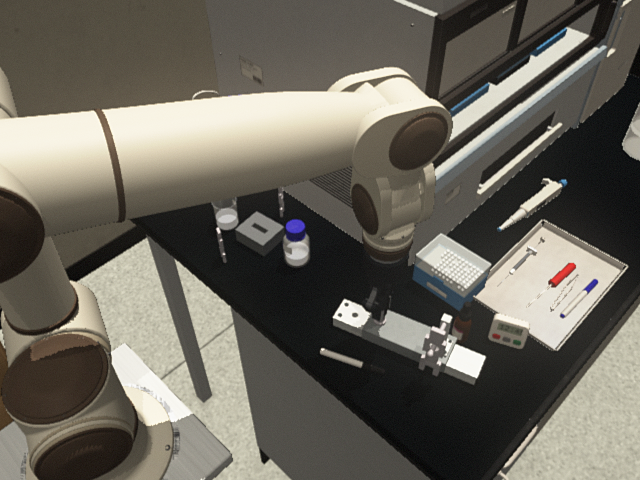

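I took the largest spanner out of the block and hung it by its eye on the peg. Then I pulled the knob up 12 mm, slid the section to the next hole, and let the pin drop home. The job was handed in at about 19 s with the knob still gripped and pressed down.

**Last checks:**
- **Slide:** the section moved 49.5–50.4 mm across readings, within the pin's play. The last hole now shows where the next hole was before.
- **Pin home:** the TCP height is back to 0.0312 m (0.0314 m before the lift). Pressing about 2 mm further raised the wrist force from 5.8 N to 16.6 N without moving the knob. The knob and saddle look the same as at the first home position.
- **Spanner and bystanders:** the spanner hangs on the peg, about 3.5 mm towards its end from the seat. The beaker, bottles and marker stand where they were.

**What disagreed:**
- **Finger length:** the first grasp closed on nothing, because the finger tips appeared about 30 mm behind the reported TCP. I opened, went 26 mm lower and gripped well, and used that offset afterwards.
- **Opening reading:** it read 1–2 mm less than the true size on both the tab and the knob.

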